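# Set out the bedside for the night

### The arm

A 7-joint arm with a two-finger parallel gripper is mounted at the origin on the work surface. World frame = base frame: x ahead of the robot, y to its left, z up, the work surface at z = 0. Lengths are in m, angles in rad, forces in N, time in s.
With the tool pointing down it reaches from about 0.425 to 1.025 m from the base axis. Payload 9.4 kg.
Tool frame: the origin (TCP) lies on the centre line of the jaws, within the pads' length; the fingertips stand 11 mm ahead of it and the grasp point (between the pads) lies 8 mm behind it; z points along the fingers, x is the direction in which the jaws open and shut, and the axes are right-handed (so a half turn about z gives the same grasp; the last joint's range is limited). The gripper opens to 93 mm and grips with 3 to 60 N. Pads are 15 mm wide; open, the fingers measure 128 mm over their backs; the gripper's body (75 mm by 188 mm) begins 65 mm behind the grasp point.
Start: joints at [-1.365, 0.599, -0.003, 1.599, 0.002, 0.943, -0.08], TCP at [0.202, 0.696, 0.23] pointing down, gripper open.
Joint ranges: [-2.57, 2.57], [-0.35, 1.97], [-1.29, 1.29], [0.11, 2.56], [-1.05, 4.19], [0.11, 1.86], [-2.63, 2.63]. Speed limits (rad/s): [2.22, 2.22, 3.01, 3.01, 3.14, 3.14, 3.14].

### API

Orientations are given as a rotation vector (axis times angle).
In Python, from rig import r, optics, finder gives the robot as it stands. The module is installed in compiled form; this text tells all that it offers.
- The arm moves only by the tool send_rows, never from a script. Its argument "motion" is a list of rows, each a list of 7 numbers: the shift along the tool's x, y, z in mm, then the turn, a rotation vector about the tool's x, y, z in degrees, then the opening, from 0 (shut) to 1 (fully open). In form: [[tx, ty, tz, wx, wy, wz, gripper], ...]. A call has 1 to 20 rows; each row shifts and turns the pose as measured when the row begins, along the tool's axes as they then stand; what a row does not reach is not made up. A row lasts 1/12 s, in which the tool goes at most 41.7 mm and 7.16 degrees, less where a joint would pass 70% of its speed; a pose out of reach is approached as far as the arm can. A call is refused whole if a number of a shift passes 41.7 or a number of a turn 7.16, either way. A call with a gripper value outside its range is refused whole. The fingers move at their own pace and stop on an object; "force" is the grip in N (left out, the last holds). Time passes only in rows, so rows that do not move let the fingers close. It gives the time, the measured TCP pose, the force and the opening at its end, in the units of the state.
- r.read_state(): the state, without advancing time (a new reading comes with each control period).
- optics.grab_frame(name): name is "side" or "top" or "wrist"; returns (picture, depth): 384x512x3 uint8, red, green, blue; 384x512 float32, m along the optical axis (not along the pixel's ray), 0 where there is no reading.
- optics.get_calibration(name): a dict with "vfov" (degrees; the focal length in pixels is half the picture's height over the tangent of half this angle, whatever the lens; pixels are square), "cx", "cy" (the principal point, pixels), "distortion" ([k1, k2, p1, p2, k3] as OpenCV has them; the pictures are not rectified), "origin" and "attitude" of the camera in the world. Camera axes: x right, y up, looking along -z (the intrinsics and any distortion apply to the point x, -y, -z); pixel columns grow to the right and rows downward; lengths in m; the calibration is good to about 2 mm. A picture is of the moment at which its call begins: read the wrist's pose just before it. get_calibration takes no time and is no camera call; for the wrist camera it gives the pose at the moment of the call.
- r.sign_off(): hands the job in, once; it reports no verdict.
Trained networks look in the newest picture that a camera, given by its name, has taken for a name from the list of things; names that differ only in an ending like _2 or _b are one class to them, and where a whole thing is asked for, a point or a joint stands for the part that bears it (a point fixed in the world has none). Each returns a list of dicts, best first, with "p" (0 to 1); they miss things now and then, are a little off and sometimes report something else, mostly with a low value. They report only what shows in the picture. A call takes as long as a camera call. They do not tell look-alikes from the thing itself.
- finder.find_in(camera, target): "centre" ([column, row] as shares, 0 to 1, of the picture: columns of its width, rows of its height, amid what is visible of it).
- finder.trace(camera, target): "region" (384x512 bool, what is visible of it) and "centre" ([column, row] as shares, 0 to 1, of the picture: columns of its width, rows of its height, amid what is visible of it).
The state is a dict: "time_s": time; "joint_positions": joint angles; "qd": joint speeds; "tau": joint torques, N m; "ee_pos": TCP position; "tool_rot": TCP orientation; "force": force on the tool from outside, world axes, zero at the start; "torque": the same for the moment, N m; "opening": finger opening in m.
Only numpy, scipy, OpenCV 4.12 (cv2) and the standard library are available. Lean on these libraries where they do the work, as an engineer would, in place of code of your own. Each camera call takes 0.05 s, during which the arm holds its last target. There are 200 camera calls.

### The job

Set out the bedside for the night. On the wooden tray stand the water bottle in the middle with the glass tumbler to its left and the mug to its right as the robot sees them, each upright and centred on its round cork inlay; lay the phone flat and centred on the round charging pad; and lay the air-conditioner remote on top of the dark notebook, centred and lengthwise along it. Do not move the pen or the lip balm.

Things in the scene. Friction and masses are not known exactly. Their poses are not given: they have to be found in the camera images.
- bottle: Small clear plastic water bottle with a white screw cap, standing upright, 168 mm tall, body 62 mm across (up to 108 mm height, then tapering to a 25 mm neck from 142 to 150 mm), cap 29 mm across from 150 to 168 mm height; about 0.3 kg. Origin: centre of the underside, z up. It may be taken by the cap from above.
- tumbler: Straight drinking glass without a handle, open at the top, standing upright, 58 mm across, 95 mm tall, wall 3.5 mm; about 0.16 kg. Origin: centre of the underside, z up.
- mug: White ceramic mug standing upright, body 66 mm across, 85 mm tall, with one ear handle on its +y side that reaches to 70 mm from the axis (between 15 and 75 mm height); about 0.22 kg. At the start the handle points roughly to the robot. Origin: centre of the underside of the round body, z up.
- phone: Black smartphone in a black case lying flat, screen up, 132 mm (x) by 64 mm (y) by 12 mm thick; about 0.16 kg. Origin: centre of the underside, x along its length, z up.
- remote: White air-conditioner remote control with a small grey display and rows of grey keys, lying keys up, 150 mm (x) by 48 mm (y) by 20 mm thick (keys 1.5 mm proud); about 0.12 kg. Origin: centre of the underside, x along its length (display at the +x end), z up.
- tray: Fixed shallow dark wooden tray, 116 mm (x) by 300 mm (y), rim 8 mm wide and 14 mm high, flat floor 8 mm above the table. Three flush round cork inlays 80 mm across on the floor mark the standing places: at y = +0.092 (left), 0 (middle) and -0.092 (right), all at x = 0 in its frame. Origin: centre of the underside; x points away from the robot and y to the robot's left, within about 10 degrees.
- notebook: Fixed dark hardcover notebook lying closed, 130 mm (x) by 190 mm (y, its length), top 24 mm above the table. Origin: centre of the underside; y along its length, roughly to the robot's left.
- charging_pad: Fixed round grey wireless charging pad lying on the table, 100 mm across, flat top 9 mm above the table, with a short black cable stub on its +x side. Origin: centre of the underside. The phone may lie on it in any direction.
- pen: Bystander: loose dark metal pen, 135 mm long (x), 9 mm thick, lying between the tray and the notebook and pointing away from the robot. Origin: centre of the underside.
- lip_balm: Bystander: loose small white lip-balm stick standing upright at the left side of the table, 20 mm across, 68 mm tall. Origin: centre of the underside.
Not all that is in view belongs to the job. What is shaped like the phone but yellow is not meant.

How it is judged:
By the outcome, as a careful person would: the job done as asked, in the order asked, and still so for the second after the job is handed in, with the robot touching nothing.
It also fails if it takes over 128 s, if anything falls off the work surface, if the arm or the gripper's body presses on something with over 40 N, if the wrist force passes 120 N, or if a joint passes its speed limit or range.

## Working session

There is one attempt and no reset: what is moved stays moved. The work goes in short steps, Python scripts to look and compute and a tool call to move; the robot and the scene stay as the last step left them, time stands still between calls to the robot, and variables do not carry over. Pictures are saved under pics/ and viewed, about 12 in all and at most 16, crops included, and the job is handed in when it is done.

Besides the shell and the picture viewer there is one more tool, called after "Emit:" by a JSON object that holds its "method" and its "body", one argument or row to a line. send_rows: Moves the arm, as the interface text tells. Its arguments: {"type":"object","properties":{"motion":{"type":"array","items":{"type":"array","items":{"type":"number"}}},"force":{"type":"number"}},"required":["motion"]}

```bash
mkdir -p pics
cat > h.py <<'E'
import numpy as np, cv2
from scipy.spatial.transform import Rotation as R
from rig import r, optics, finder
def cal(n):
    c=optics.get_calibration(n); f=192/np.tan(np.radians(c['vfov'])/2)
    K=np.array([[f,0,c['cx']],[0,f,c['cy']],[0,0,1]]); a=np.array(c['attitude'],float)
    M=a if a.shape==(3,3) else R.from_rotvec(a).as_matrix()
    return K,np.array(c['distortion'],float),np.array(c['origin']),M
def ray(c,uv):
    K,d,o,M=c
    p=cv2.undistortPoints(np.array(uv,float).reshape(-1,1,2),K,d).reshape(-1,2)
    return np.c_[p[:,0],-p[:,1],-np.ones(len(p))]@M.T
def onz(c,uv,z):
    v=ray(c,uv); return c[2]+v*((z-c[2][2])/v[:,2])[:,None]
def cloud(c,D,mask=None):
    m=(D>0) if mask is None else mask&(D>0)
    ys,xs=np.nonzero(m); return c[2]+ray(c,np.c_[xs,ys])*D[ys,xs][:,None]
def save(n,im): cv2.imwrite('pics/'+n,cv2.cvtColor(im,cv2.COLOR_RGB2BGR))
E
python3 - <<'E'
from h import *
for n in ('side','top','wrist'):
    print(n,optics.get_calibration(n))
ims={}
for n in ('side','top'):
    im,D=optics.grab_frame(n); save(n+'0.png',im); np.save(n+'0.npy',D); c=cal(n)
    for t in 'bottle tumbler mug phone remote tray notebook charging_pad pen lip_balm'.split():
        for q in finder.trace(n,t)[:3]:
            if q['p']<.2: continue
            P=cloud(c,D,q['region']); 
            print(n,t,round(q['p'],2),(np.array(q['centre'])*[512,384]).round(),q['region'].sum(), np.median(P,0).round(3) if len(P) else None, np.percentile(P[:,2],95).round(3) if len(P) else None)
print(r.read_state())
E
```

```text
side {'vfov': 56.991973797060176, 'cx': 253.46113712434817, 'cy': 188.62249291385268, 'distortion': array([-0.01310001,  0.        ,  0.        ,  0.        ,  0.        ]), 'origin': array([0.29733863, 0.78964178, 0.72286847]), 'attitude': array([ 0.23898909, -1.16183328, -2.55915704])}
top {'vfov': 44.1615726866556, 'cx': 262.8208245946351, 'cy': 187.0172125589569, 'distortion': array([-0.16579623,  0.        ,  0.        ,  0.        ,  0.        ]), 'origin': array([0.30151643, 0.082664  , 1.70278524]), 'attitude': array([ 0.12868876, -0.16284084, -1.55357164])}
wrist {'vfov': 69.41519589235388, 'cx': 261.24797623610255, 'cy': 189.23343475443815, 'distortion': array([-0.05087896,  0.        ,  0.        ,  0.        ,  0.        ]), 'origin': array([0.12975717, 0.71634243, 0.38257642]), 'attitude': array([-0.23665423, -0.17524625,  1.279092  ])}
side bottle 0.78 [346. 116.] 711 [ 0.396 -0.359  0.086] 0.161
side tumbler 0.61 [280. 297.] 1156 [0.404 0.395 0.062] 0.096
side mug 0.64 [309. 205.] 835 [0.415 0.096 0.057] 0.086
side phone 0.62 [322. 181.] 643 [ 0.417 -0.076  0.013] 0.01
[... 1195 characters left out ...]
0.088
{'time_s': 1.1, 'joint_positions': array([-1.36469239,  0.59929723, -0.00248866,  1.59941075,  0.00178398,
        0.94289671, -0.07979694]), 'qd': array([ 1.60292687e-03,  8.58074406e-04,  4.06801348e-04, -5.11202242e-04,
       -5.28270563e-05, -2.11188215e-03, -1.21378732e-03]), 'tau': array([-6.07885413e-04, -7.64864659e+01,  1.49685971e+00, -2.52719736e+01,
       -5.23992721e-02,  1.05630263e-02,  3.82884252e-05]), 'ee_pos': array([0.20231919, 0.69619227, 0.22961605]), 'tool_rot': array([2.51230574e+00, 1.88618534e+00, 2.99349834e-05]), 'force': array([-0.5313101 ,  0.46539276, -0.37850311]), 'torque': array([-0.01409607, -0.00363109, -0.02486455]), 'opening': 0.0929029524694539}
```

View pictures.

Run:
```python
import cv2,numpy as np
t=cv2.imread('pics/top0.png')[90:290,100:420]; cv2.imwrite('pics/top0c.png',cv2.resize(t,None,fx=2.5,fy=2.5,interpolation=3))
s=cv2.imread('pics/side0.png')[80:380,160:420]; cv2.imwrite('pics/side0c.png',cv2.resize(s,None,fx=2,fy=2,interpolation=3))
```

```text
(no output)
```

View pics/top0c.png

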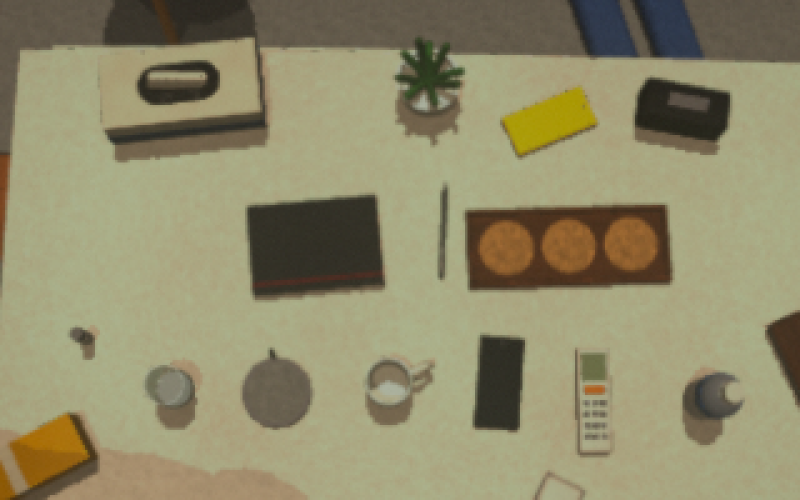

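View pics/side0c.png

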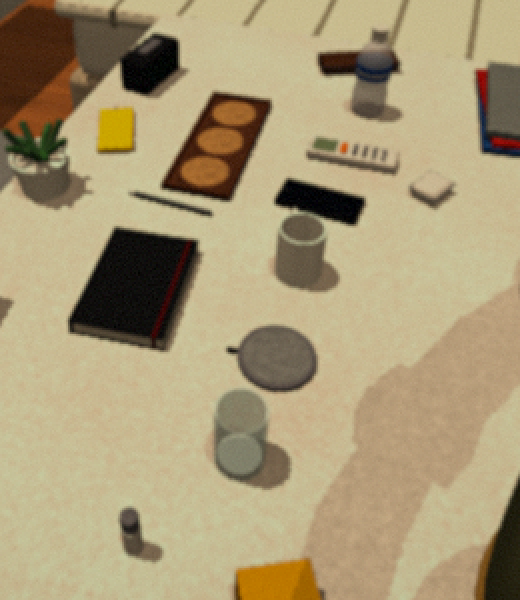

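The candidates, as pixels in the full top picture:
- **Phone:** the black slab at (297,242) is mine. The yellow slab at (317,137) is the decoy. The black clock-like box at about (373,133) is not a phone.
- **Pad:** grey disc at (211,244).
- **Notebook:** the dark one at (226,191). The brown and red-grey books on the right are not meant.
- **Remote:** white with keys at (336,251). The brown item is not it.
- **Mug:** (257,239). Its handle points to -y in the picture, not to the robot as the text says.
- **Bottle and tumbler:** (383,245) and (168,245).

Next I raise the arm, square the tool and take a wrist view from the middle of the scene.

Emit:
{"method": "send_rows", "body": {
  "motion": [
    [0,0,-10,0,0,6.7,1],
    [0,0,-10,0,0,6.7,1],
    [0,0,-10,0,0,6.7,1],
    [0,0,-10,0,0,6.7,1],
    [0,0,-10,0,0,6.7,1],
    [0,0,-10,0,0,6.7,1],
    [0,0,-10,0,0,6.7,1],
    [0,0,-10,0,0,6.7,1],
    [0,0,-10,0,0,6.7,1],
    [0,0,-10,0,0,6.7,1],
    [0,0,-10,0,0,6.7,1]
  ]
}}

```text
time_s: 2.02
ee_pos: [0.2019, 0.6947, 0.3418]
tool_rot: [3.136, -0.087, -0.005]
force: [0.1, -0.3, -0.6]
opening: 0.0932
```

Emit:
{"method": "send_rows", "body": {
  "motion": [
    [30,20,0,0,0,0,1],
    [30,20,0,0,0,0,1],
    [30,20,0,0,0,0,1],
    [30,30,0,0,0,0,1],
    [30,35,0,0,0,0,1],
    [30,35,0,0,0,0,1],
    [20,35,0,0,0,0,1],
    [20,35,0,0,0,0,1],
    [10,35,0,0,0,0,1],
    [0,35,0,0,0,0,1],
    [0,35,0,0,0,0,1],
    [0,35,0,0,0,0,1],
    [0,35,0,0,0,0,1],
    [0,35,0,0,0,0,1],
    [0,35,0,0,0,0,1],
    [0,35,0,0,0,0,1],
    [0,35,0,0,0,0,1],
    [0,35,0,0,0,0,1],
    [0,35,0,0,0,0,1],
    [0,30,0,0,0,0,1]
  ]
}}

```text
time_s: 3.68
ee_pos: [0.3905, 0.0248, 0.3413]
tool_rot: [-3.132, 0.082, -0.004]
force: [-0.5, 0.0, 0.2]
opening: 0.0931
```

Run:
```python
from h import *
n='wrist'; c=cal(n); im,D=optics.grab_frame(n); save('w1.png',im)
Rt=R.from_rotvec(r.read_state()['tool_rot']).as_matrix(); p=r.read_state()['ee_pos']
print('cam in tool',(Rt.T@(c[2]-p)).round(3),'look',(Rt.T@-c[3][:,2]).round(2))
for t in 'bottle tumbler mug phone remote tray notebook charging_pad pen'.split():
    for q in finder.trace(n,t)[:2]:
        if q['p']<.3: continue
        P=cloud(c,D,q['region']); 
        print(t,round(q['p'],2),(np.array(q['centre'])*[512,384]).round(),q['region'].sum(), np.median(P,0).round(3), np.percentile(P[:,2],[50,95]).round(3))
        if t in('phone','remote','tray','notebook','charging_pad','pen'):
            m=q['region'].astype(np.uint8); cn=max(cv2.findContours(m,0,1)[0],key=cv2.contourArea)[:,0]
            z=dict(phone=.012,remote=.02,tray=.014,notebook=.024,charging_pad=.009,pen=.009)[t]
            X=onz(c,cn,z)[:,:2]; (ctr,wh,a)=cv2.minAreaRect((X*1000).astype(np.float32)); print('   rect',np.round(ctr,1),np.round(wh,1),round(a,1))
```

```text
cam in tool [-0.    -0.079 -0.154] look [0.   0.27 0.96]
bottle 0.6 [275. 331.] 49 [ 0.401 -0.353  0.009] [0.009 0.014]
bottle 0.36 [279. 270.] 516 [ 0.407 -0.197  0.015] [0.015 0.426]
mug 0.77 [279. 131.] 1746 [0.422 0.068 0.005] [0.005 0.084]
phone 0.83 [279. 217.] 2324 [ 0.421 -0.083  0.011] [0.011 0.013]
   rect [421.2 -83.5] [ 65.5 132.1] 85.7
phone 0.78 [471. 228.] 1183 [ 0.798 -0.132  0.011] [0.011 0.013]
   rect [ 796.9 -137.5] [70.  91.9] 21.5
remote 0.71 [276. 268.] 540 [ 0.402 -0.197  0.014] [0.014 0.021]
   rect [ 395.7 -191.3] [ 19.8 141.9] 86.8
tray 0.89 [389. 216.] 4196 [ 0.625 -0.102  0.007] [0.007 0.013]
   rect [ 615.1 -124.8] [120.5 181.2] 1.8
notebook 0.68 [394.  52.] 9719 [0.611 0.179 0.023] [0.023 0.024]
   rect [613.2 177.7] [139.6 183. ] 5.8
charging_pad 0.84 [259.  29.] 3199 [0.403 0.232 0.008] [0.008 0.009]
   rect [402.7 232.3] [99.  97.5] 55.5
pen 0.84 [399. 166.] 372 [ 0.636 -0.002  0.007] [0.007 0.01 ]
   rect [637.2  -2.4] [  9.5 133.6] 88.2
```

View pics/w1.png

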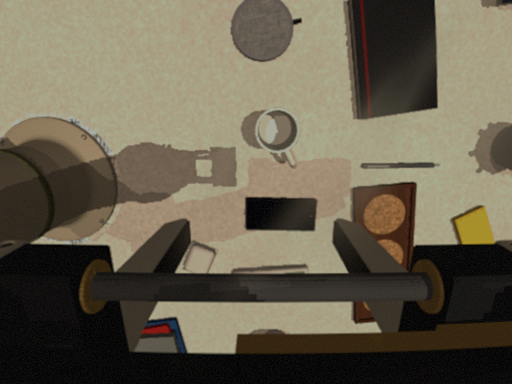

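Emit:
{"method": "send_rows", "body": {
  "motion": [
    [0,35,0,0,0,-3,1],
    [5,35,0,0,0,0,1],
    [5,35,0,0,0,0,1],
    [0,35,0,0,0,0,1],
    [0,35,0,0,0,0,1],
    [0,35,0,0,0,0,1],
    [0,35,0,0,0,0,1],
    [0,35,0,0,0,0,1],
    [0,35,0,0,0,0,1],
    [0,35,0,0,0,0,1],
    [0,35,0,0,0,0,1],
    [0,35,0,0,0,0,1],
    [0,30,0,0,0,0,1],
    [0,20,0,0,0,0,1],
    [0,0,0,0,0,0,1]
  ]
}}

```text
time_s: 5.43
ee_pos: [0.4167, -0.4546, 0.3333]
tool_rot: [-3.136, -0.06, 0.005]
force: [0.0, 0.8, 0.2]
opening: 0.093
```

```bash
cat > look.py <<'E'
from h import *
import sys
def circ(P,rad,w=None):
    from scipy.optimize import least_squares
    c0=P[:,:2].mean(0)
    s=least_squares(lambda q:np.hypot(P[:,0]-q[0],P[:,1]-q[1])-q[2],[*c0,rad],loss='soft_l1',f_scale=.002); return s.x,np.std(s.fun)
def look(png,targets,n='wrist',crop=False):
    c=cal(n); s=r.read_state(); im,D=optics.grab_frame(n); save(png,im); np.save('pics/'+png+'.npy',D)
    Rt=R.from_rotvec(s['tool_rot']).as_matrix()
    print('t',round(s['time_s'],2),'tcp',s['ee_pos'].round(4),'psi',round(np.degrees(np.arctan2(Rt[1,0],Rt[0,0])),2),'z',Rt[:,2].round(3),'open',round(s['opening'],4),'F',s['force'].round(1))
    H=dict(phone=.012,remote=.02,tray=.014,notebook=.024,charging_pad=.009,pen=.009)
    out={}
    for t in targets:
        for q in finder.trace(n,t)[:2]:
            if q['p']<.35: continue
            P=cloud(c,D,q['region']); out.setdefault(t,(q['region'],P))
            print(t,round(q['p'],2),(np.array(q['centre'])*[512,384]).round(),q['region'].sum(), np.median(P,0).round(3), np.percentile(P[:,2],[5,50,95,99]).round(3))
            if t in H:
                m=q['region'].astype(np.uint8); cn=max(cv2.findContours(m,0,1)[0],key=cv2.contourArea)[:,0]
                z=H[t] ; X=onz(c,cn,z)[:,:2]; (ctr,wh,a)=cv2.minAreaRect((X*1000).astype(np.float32)); print('   rect',np.round(ctr,1),np.round(wh,1),round(a,1))
    return c,im,D,out
E
python3 - <<'E'
from look import *
c,im,D,o=look('w2.png',['bottle','tray','remote','mug'])
P=cloud(c,D); P=P[np.hypot(P[:,0]-.395,P[:,1]+.36)<.07]
for a,b in((.02,.1),(.152,.165),(.165,.175)):
    Q=P[(P[:,2]>a)&(P[:,2]<b)]; print(a,b,len(Q),Q.mean(0).round(4) if len(Q) else '', [v.round(4) for v in circ(Q,.03)] if len(Q)>8 else '')
# cork inlays by colour on floor plane
h=cv2.cvtColor(im,cv2.COLOR_RGB2HSV); 
K=((h[...,1]>110)&(h[...,2]>90)&(h[...,0]<25)).astype(np.uint8)
k,l,st,ce=cv2.connectedComponentsWithStats(K)
for i in range(1,k):
    if st[i,4]>300:
        cn=max(cv2.findContours((l==i).astype(np.uint8),0,1)[0],key=cv2.contourArea)[:,0]; X=onz(c,cn,.008)
        print('cork?',ce[i].round(),st[i,4],[v.round(4) for v in circ(X,.04)])
E
```

```text
t 5.43 tcp [ 0.4167 -0.4546  0.3333] psi 2.2 z [-0.004  0.005 -1.   ] open 0.093 F [0.  0.8 0.2]
bottle 0.62 [252. 112.] 1758 [ 0.401 -0.381  0.131] [0.11  0.131 0.167 0.168]
tray 0.71 [395.  46.] 6834 [ 0.625 -0.265  0.007] [0.005 0.007 0.013 0.014]
   rect [ 622.8 -269.7] [119.6 141.6] 2.6
remote 0.63 [259.  12.] 2515 [ 0.399 -0.231  0.019] [0.006 0.019 0.021 0.022]
   rect [ 397.5 -232.9] [151.1  36.5] 2.0
0.02 0.1 0  
0.152 0.165 13 [ 0.4029 -0.3766  0.1638] [array([ 0.4015, -0.3777,  0.0087]), np.float64(0.0031)]
0.165 0.175 510 [ 0.3989 -0.3822  0.1667] [array([ 0.399 , -0.3822,  0.0099]), np.float64(0.0033)]
cork? [399.   9.] 802 [array([ 0.6229, -0.2076,  0.0258]), np.float64(0.0085)]
cork? [397.  57.] 2380 [array([ 0.6297, -0.2843,  0.0436]), np.float64(0.0049)]
```

View pics/w2.png

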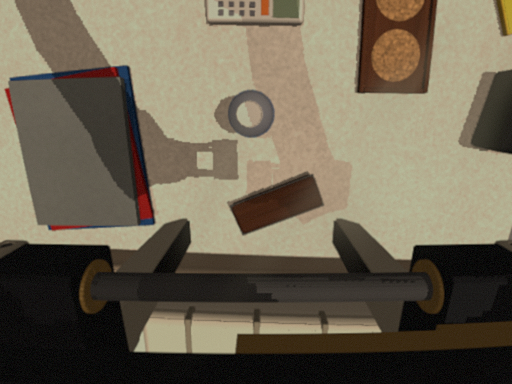

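The cap centre is at (0.399, -0.382), top at 0.167, which agrees with the given 168 mm. I'm approaching the cap from above.

Emit:
{"method": "send_rows", "body": {
  "motion": [
    [-6,-25,0,0,0,2.2,1],
    [-6,-25,10,0,0,0,1],
    [-6,-23,20,0,0,0,1],
    [0,0,25,0,0,0,1],
    [0,0,25,0,0,0,0.7],
    [0,0,25,0,0,0,0.7],
    [0,0,20,0,0,0,0.7],
    [0,0,0,0,0,0,0.7]
  ]
}}

```text
time_s: 6.35
ee_pos: [0.4024, -0.3605, 0.2087]
tool_rot: [-3.131, -0.031, -0.013]
force: [-0.6, -0.6, -0.1]
opening: 0.0708
```

Emit:
{"method": "send_rows", "body": {
  "motion": [
    [-1,10,0,0,0,1,0.7],
    [-2,8,0,0,0,0,0.7],
    [0,0,0,0,0,0,0.7],
    [0,0,0,0,0,0,0.7]
  ]
}}

```text
time_s: 6.68
ee_pos: [0.4011, -0.3791, 0.2119]
tool_rot: [-3.132, -0.006, -0.017]
force: [0.5, 0.2, -0.4]
opening: 0.065
```

Emit:
{"method": "send_rows", "body": {
  "motion": [
    [-1,3,20,0,0,0,0.7],
    [-1,0,20,0,0,0,0.7],
    [0,0,15,0,0,0,0.7],
    [0,0,4,0,0,0,0.7],
    [0,0,0,0,0,0,0.7]
  ]
}}

```text
time_s: 7.1
ee_pos: [0.4022, -0.3856, 0.1566]
tool_rot: [-3.138, -0.004, -0.031]
force: [-0.2, -0.4, 1.4]
opening: 0.0653
```

Run:
```python
from look import *
look('s1.png',['bottle'],'side')
c,im,D,o=look('w3.png',[])
import cv2
a=cv2.imread('pics/s1.png')[60:180,280:440]; b=cv2.imread('pics/w3.png')
cv2.imwrite('pics/c3.png',np.hstack([cv2.resize(a,(400,300)),cv2.resize(b,(400,300))]))
```

```text
t 7.1 tcp [ 0.4022 -0.3856  0.1566] psi 0.15 z [ 0.02   0.004 -1.   ] open 0.0653 F [-0.2 -0.4  1.4]
bottle 0.94 [346. 118.] 706 [ 0.396 -0.36   0.091] [0.013 0.091 0.165 0.171]
t 7.2 tcp [ 0.4024 -0.3858  0.1574] psi 0.16 z [ 0.021  0.003 -1.   ] open 0.065 F [0.4 0.6 0.3]
```

View pics/c3.png

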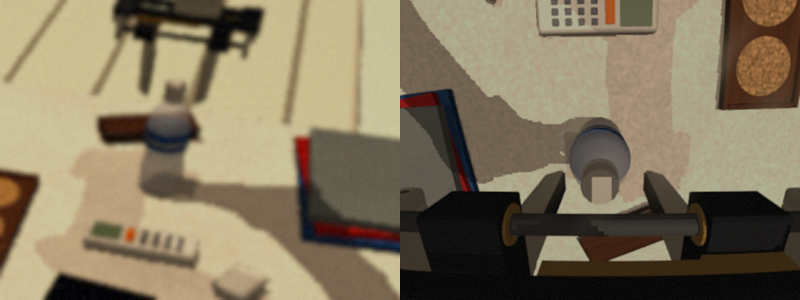

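Run:
```python
from look import *
for png,n in(('w3.png','wrist'),('s1.png','side')):
    D=np.load('pics/'+png+'.npy'); c=cal(n); P=cloud(c,D); P=P[np.hypot(P[:,0]-.395,P[:,1]+.37)<.06]
    for a,b in((.03,.1),(.152,.164),(.162,.173)):
        Q=P[(P[:,2]>a)&(P[:,2]<b)]
        if len(Q)>8: print(n,a,b,len(Q),np.median(Q,0).round(4),np.percentile(Q,[3,97],axis=0).round(3).tolist(),[v.round(4) for v in circ(Q,.03)])
```

```text
wrist 0.03 0.1 584 [ 0.3994 -0.3545  0.0528] [[0.375, -0.365, 0.033], [0.423, -0.351, 0.099]] [array([ 0.399 , -0.3829,  0.0311]), np.float64(0.001)]
wrist 0.152 0.164 867 [ 0.3985 -0.3775  0.1584] [[0.358, -0.392, 0.152], [0.446, -0.368, 0.164]] [array([ 0.402 , -0.4637,  0.0933]), np.float64(0.0049)]
wrist 0.162 0.173 2455 [ 0.3985 -0.3794  0.1669] [[0.36, -0.393, 0.163], [0.443, -0.369, 0.172]] [array([ 0.3986, -0.3812,  0.0118]), np.float64(0.0127)]
side 0.03 0.1 297 [ 0.3946 -0.3567  0.0634] [[0.368, -0.378, 0.032], [0.425, -0.349, 0.098]] [array([ 0.3978, -0.3818,  0.0303]), np.float64(0.0022)]
side 0.152 0.164 55 [ 0.397  -0.3744  0.1591] [[0.356, -0.381, 0.153], [0.445, -0.364, 0.164]] [array([ 0.4   , -0.5051,  0.1346]), np.float64(0.0038)]
side 0.162 0.173 70 [ 0.396  -0.3768  0.1685] [[0.356, -0.391, 0.162], [0.444, -0.367, 0.172]] [array([ 0.4033, -0.8404,  0.4648]), np.float64(0.0065)]
```

Emit:
{"method": "send_rows", "body": {
  "motion": [
    [-2,-2,3,0,-1.2,0,0.7],
    [-1,-1,2,0,0,0,0.7],
    [0,0,0,0,0,0,0],
    [0,0,0,0,0,0,0],
    [0,0,0,0,0,0,0],
    [0,0,0,0,0,0,0],
    [0,0,0,0,0,0,0],
    [0,0,0,0,0,0,0]
  ],
  "force": 30
}}

```text
time_s: 7.92
ee_pos: [0.4007, -0.383, 0.1549]
tool_rot: [-3.141, -0.007, -0.002]
force: [-0.0, -0.7, 1.0]
opening: 0.0297
```

Emit:
{"method": "send_rows", "body": {
  "motion": [
    [0,0,-15,0,0,0,0],
    [0,0,-25,0,0,0,0],
    [0,0,-30,0,0,0,0],
    [10,-10,-30,0,0,0,0],
    [20,-15,-30,0,0,0,0],
    [25,-20,-25,0,0,0,0],
    [25,-20,-10,0,0,0,0],
    [25,-20,0,0,0,0,0],
    [25,-20,0,0,0,0,0],
    [25,-15,0,0,0,0,0],
    [25,-10,0,0,0,0,0],
    [20,-5,0,0,0,0,0],
    [10,0,0,0,0,0,0],
    [0,0,0,0,0,0,0],
    [0,0,0,0,0,0,0],
    [0,0,0,0,0,0,0]
  ]
}}

```text
time_s: 9.25
ee_pos: [0.6127, -0.2406, 0.3224]
tool_rot: [-3.133, 0.006, 0.015]
force: [-0.2, 0.4, -2.1]
opening: 0.0279
```

```bash
cat >> look.py <<'E'
def corks(c,im,D):
    h=cv2.cvtColor(im,cv2.COLOR_RGB2HSV); 
    K=((h[...,1]>100)&(h[...,2]>80)&(h[...,0]<25)).astype(np.uint8); K=cv2.morphologyEx(K,cv2.MORPH_CLOSE,np.ones((5,5)))
    k,l,st,ce=cv2.connectedComponentsWithStats(K)
    for i in range(1,k):
        if st[i,4]>500:
            m=(l==i); cn=max(cv2.findContours(m.astype(np.uint8),0,1)[0],key=cv2.contourArea)[:,0]; X=onz(c,cn,.008)
            P=cloud(c,D,m)
            print('cork?',ce[i].round(),st[i,4],[v.round(4) for v in circ(X,.04)],'z',np.median(P[:,2]).round(4))
E
python3 - <<'E'
from look import *
c,im,D,o=look('w4.png',['tray','pen','notebook','bottle'])
corks(c,im,D)
E
```

```text
t 9.25 tcp [ 0.6127 -0.2406  0.3224] psi -0.22 z [-0.01   0.008 -1.   ] open 0.0279 F [-0.2  0.4 -2.1]
tray 0.87 [269.  93.] 9858 [ 0.624 -0.137  0.007] [0.006 0.007 0.013 0.014]
   rect [ 621.9 -186.1] [116.2 293.6] 3.1
pen 0.87 [278.   7.] 649 [ 0.639 -0.005  0.007] [-0.001  0.007  0.009  0.011]
   rect [642.8  -5.7] [ 11.5 140.9] 87.4
pen 0.37 [144.  64.] 3466 [ 0.424 -0.086  0.011] [0.009 0.011 0.012 0.013]
   rect [422.8 -85.9] [ 64.7 134.2] 85.5
bottle 0.9 [260. 206.] 6213 [ 0.612 -0.226  0.299] [0.212 0.299 0.335 0.335]
bottle 0.75 [270.  95.] 10124 [ 0.624 -0.138  0.007] [0.005 0.007 0.013 0.014]
cork? [268.  89.] 8374 [array([ 0.6343, -0.1385,  0.0908]), np.float64(0.0236)] z 0.0071
cork? [461. 314.] 944 [array([ 1.0079, -0.5736,  0.0497]), np.float64(0.0161)] z -0.7498
```

View pics/w4.png

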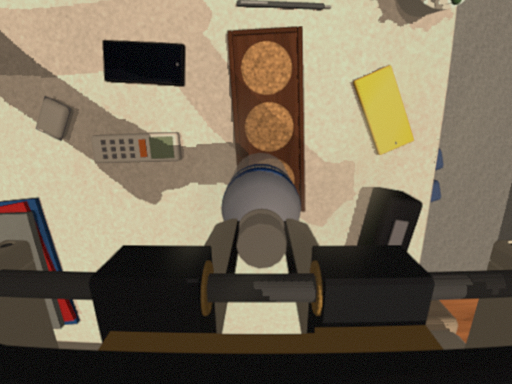

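```bash
cat >> look.py <<'E'
def corks(c,im,D,thr=None):
    lab=cv2.GaussianBlur(im,(3,3),0).astype(int); h=cv2.cvtColor(im,cv2.COLOR_RGB2HSV)
    r_=lab[...,0]; K=((r_>105)&(r_-lab[...,2]>45)&(h[...,0]<22)).astype(np.uint8); K=cv2.morphologyEx(K,cv2.MORPH_OPEN,np.ones((5,5)))
    k,l,st,ce=cv2.connectedComponentsWithStats(K)
    for i in range(1,k):
        if st[i,4]>300:
            cn=max(cv2.findContours((l==i).astype(np.uint8),0,1)[0],key=cv2.contourArea)[:,0]; X=onz(c,cn,.008)
            print('cork?',ce[i].round(),st[i,4],[v.round(4) for v in circ(X,.04)])
E
python3 - <<'E'
from look import *
c=cal('wrist'); im=cv2.imread('pics/w4.png')[...,::-1].copy()
for uv in((265,68),(268,125),(240,95),(252,110)): print(uv,im[uv[1],uv[0]])
corks(c,im,None)
E
```

```text
(265, 68) [172 120  71]
(268, 125) [154 110  64]
(240, 95) [83 51 35]
(252, 110) [138  96  59]
cork? [127.  44.] 13674 [array([ 0.3589, -0.1922,  0.2006]), np.float64(0.0415)]
cork? [432.  19.] 442 [array([0.8587, 0.0169, 0.0503]), np.float64(0.0074)]
cork? [266.  67.] 2257 [array([ 0.6185, -0.0962,  0.0405]), np.float64(0.0006)]
cork? [269. 126.] 1923 [array([ 0.623 , -0.1875,  0.0399]), np.float64(0.0006)]
cork? [327. 186.] 3030 [array([ 0.7238, -0.2894,  0.0551]), np.float64(0.0124)]
cork? [460. 316.] 995 [array([ 1.0255, -0.5682,  0.0414]), np.float64(0.0129)]
```

Run:
```python
from look import *
D=np.load('pics/w4.png.npy'); c=cal('wrist'); P=cloud(c,D); P=P[np.hypot(P[:,0]-.61,P[:,1]+.24)<.06]
for a,b in((.17,.2),(.2,.23),(.23,.265)):
    Q=P[(P[:,2]>a)&(P[:,2]<b)]; print(a,len(Q),[v.round(4) for v in circ(Q,.031)] if len(Q)>8 else '')
s=r.read_state(); print(s['ee_pos'],s['tool_rot'])
```

```text
0.17 161 [array([ 0.6108, -0.2393,  0.0308]), np.float64(0.0002)]
0.2 331 [array([ 0.6113, -0.2409,  0.0311]), np.float64(0.0009)]
0.23 272 [array([ 0.6118, -0.2397,  0.0315]), np.float64(0.0001)]
[ 0.61304997 -0.2405532   0.32312688] [-3.13302468  0.00626541  0.01277885]
```

Emit:
{"method": "send_rows", "body": {
  "motion": [
    [3,-15,0,-0.4,0.6,0,0],
    [3,-15,10,0,0,0,0],
    [3,-13,20,0,0,0,0],
    [2,-8,25,0,0,0,0],
    [0,0,25,0,0,0,0],
    [0,0,25,0,0,0,0],
    [0,0,18,0,0,0,0],
    [0,0,8,0,0,0,0],
    [0,0,0,0,0,0,0],
    [0,0,0,0,0,0,0]
  ]
}}

```text
time_s: 10.33
ee_pos: [0.6241, -0.184, 0.1859]
tool_rot: [-3.138, 0.007, -0.007]
force: [-0.1, -0.6, -1.7]
opening: 0.0287
```

Emit:
{"method": "send_rows", "body": {
  "motion": [
    [-1,2,8,0,0,0,0],
    [0,1,8,0,0,0,0],
    [0,0,4,0,0,0,0],
    [0,0,0,0,0,0,0],
    [0,0,0,0,0,0,0]
  ]
}}

```text
time_s: 10.75
ee_pos: [0.6247, -0.1882, 0.1674]
tool_rot: [-3.139, 0.008, -0.015]
force: [-0.5, 0.4, -2.0]
opening: 0.0283
```

Emit:
{"method": "send_rows", "body": {
  "motion": [
    [-1,-1,3,0,-0.5,0,0],
    [-1,0,2,0,0,0,0],
    [0,0,1,0,0,0,0],
    [0,0,0,0,0,0,0]
  ]
}}

```text
time_s: 11.08
ee_pos: [0.6237, -0.188, 0.1634]
tool_rot: [-3.139, 0.008, -0.006]
force: [0.0, 0.5, -3.9]
opening: 0.0282
```

Emit:
{"method": "send_rows", "body": {
  "motion": [
    [0,0,1,0,0,0,0],
    [0,0,1,0,0,0,0],
    [0,0,0,0,0,0,0.4],
    [0,0,0,0,0,0,0.7],
    [0,0,0,0,0,0,0.7],
    [0,0,0,0,0,0,0.7],
    [0,0,0,0,0,0,0.7],
    [0,0,-15,0,0,0,0.7],
    [0,0,-20,0,0,0,0.7],
    [0,0,-25,0,0,0,0.7],
    [0,0,-30,0,0,0,0.7],
    [0,0,-30,0,0,0,1],
    [0,0,-30,0,0,0,1]
  ]
}}

```text
time_s: 12.17
ee_pos: [0.6208, -0.1873, 0.3115]
tool_rot: [-3.139, 0.009, 0.01]
force: [1.1, -0.5, -0.1]
opening: 0.074
```

Emit:
{"method": "send_rows", "body": {
  "motion": [
    [-8,-20,0,0,0,0,1],
    [-14,-34,0,0,0,0,1],
    [-14,-34,0,0,0,0,1],
    [-14,-34,0,0,0,0,1],
    [-14,-34,0,0,0,0,1],
    [-14,-34,0,0,0,0,1],
    [-14,-34,0,0,0,0,1],
    [-14,-34,0,0,0,0,1],
    [-14,-34,0,0,0,0,1],
    [-14,-34,0,0,0,0,1],
    [-14,-34,0,0,0,0,1],
    [-14,-34,0,0,0,0,1],
    [-14,-34,0,0,0,0,1],
    [-14,-34,0,0,0,0,1],
    [-10,-30,0,0,0,0,1],
    [-10,-20,0,0,0,0,1],
    [0,0,0,0,0,0,1],
    [0,0,0,0,0,0,1]
  ]
}}

```text
time_s: 13.67
ee_pos: [0.4057, 0.3468, 0.3166]
tool_rot: [3.141, -0.011, 0.013]
force: [0.6, -0.0, 0.6]
opening: 0.0925
```

Run:
```python
from look import *
c,im,D,o=look('w5.png',['tumbler','lip_balm','notebook','charging_pad'])
P=cloud(c,D); P=P[np.hypot(P[:,0]-.405,P[:,1]-.39)<.06]
for a,b in((.02,.05),(.05,.085),(.088,.1)):
    Q=P[(P[:,2]>a)&(P[:,2]<b)]; print(a,len(Q),[v.round(4) for v in circ(Q,.029)] if len(Q)>8 else '')
if 'tumbler' in o:
    m=o['tumbler'][0]; cn=max(cv2.findContours(m.astype(np.uint8),0,1)[0],key=cv2.contourArea)[:,0]; X=onz(c,cn,.095); print('rim mm',(X.min(0)),X.max(0))
c2,im2,D2,o2=look('t1.png',['bottle'],'top')
```

```text
t 13.67 tcp [0.4057 0.3468 0.3166] psi -0.4 z [ 0.008 -0.    -1.   ] open 0.0925 F [ 0.6 -0.   0.6]
tumbler 0.96 [260. 140.] 1466 [0.406 0.374 0.013] [0.008 0.013 0.094 0.095]
lip_balm 0.56 [311.  48.] 326 [0.473 0.508 0.065] [0.009 0.065 0.068 0.068]
notebook 0.63 [387. 221.] 3629 [0.628 0.242 0.023] [0.004 0.023 0.024 0.026]
   rect [610.9 207.3] [134.6 160.7] 7.5
charging_pad 0.94 [259. 220.] 2312 [0.404 0.236 0.008] [0.006 0.008 0.01  0.01 ]
   rect [403.7 234.4] [99.9 98.5] 62.5
0.02 138 [array([0.4063, 0.3813, 0.0263]), np.float64(0.0006)]
0.05 202 [array([0.4062, 0.3811, 0.0262]), np.float64(0.0006)]
0.088 348 [array([0.4062, 0.3803, 0.0269]), np.float64(0.0011)]
rim mm [0.3775763  0.35289033 0.095     ] [0.43421926 0.41046361 0.095     ]
t 13.92 tcp [0.407  0.3446 0.317 ] psi -0.67 z [ 0.008  0.    -1.   ] open 0.0928 F [ 0.7 -0.8  0.1]
bottle 0.76 [329. 183.] 354 [ 0.609 -0.178  0.133] [0.024 0.133 0.178 0.181]
bottle 0.63 [301. 241.] 598 [ 0.418 -0.084  0.012] [0.007 0.012 0.019 0.021]
```

View pics/w5.png

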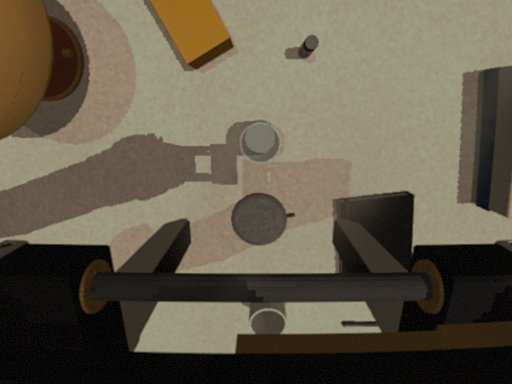

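Emit:
{"method": "send_rows", "body": {
  "motion": [
    [0,-12,10,0,-0.5,-0.5,1],
    [0,-12,20,0,0,0,1],
    [0,-8,25,0,0,0,1],
    [0,0,30,0,0,0,1],
    [0,0,30,0,0,0,1],
    [0,0,25,0,0,0,1],
    [0,0,15,0,0,0,1],
    [0,0,5,0,0,0,1],
    [0,0,0,0,0,0,1]
  ]
}}

```text
time_s: 14.77
ee_pos: [0.4108, 0.3817, 0.1457]
tool_rot: [-3.136, 0.007, 0.005]
force: [0.3, 0.4, 0.5]
opening: 0.0927
```

Emit:
{"method": "send_rows", "body": {
  "motion": [
    [-3,0,10,0,0,0,1],
    [-2,1,25,0,0,0,1],
    [0,0,25,0,0,0,1],
    [0,0,20,0,0,0,1],
    [0,0,12,0,0,0,1],
    [0,0,3,0,0,0,1],
    [0,0,0,0,0,0,1]
  ]
}}

```text
time_s: 15.35
ee_pos: [0.4082, 0.385, 0.0494]
tool_rot: [-3.129, 0.007, -0.004]
force: [-0.4, -0.5, 0.1]
opening: 0.093
```

Emit:
{"method": "send_rows", "body": {
  "motion": [
    [-1,2,0,-0.7,0,0,1],
    [-1,2,0,0,0,0,1],
    [0,0,0,0,0,0,1],
    [0,0,0,0,0,0,0],
    [0,0,0,0,0,0,0],
    [0,0,0,0,0,0,0],
    [0,0,0,0,0,0,0],
    [0,0,0,0,0,0,0],
    [0,0,0,0,0,0,0]
  ],
  "force": 22
}}

```text
time_s: 16.1
ee_pos: [0.4073, 0.383, 0.0541]
tool_rot: [-3.137, 0.005, -0.011]
force: [-1.1, -0.1, 2.5]
opening: 0.0577
```

Emit:
{"method": "send_rows", "body": {
  "motion": [
    [0,0,-10,0,0,0,0],
    [0,0,-25,0,0,0,0],
    [0,0,-30,0,0,0,0],
    [6,10,-30,0,0,0,0],
    [14,20,-30,0,0,0,0],
    [14,30,-25,0,0,0,0],
    [14,32,-10,0,0,0,0],
    [14,32,0,0,0,0,0],
    [14,32,0,0,0,0,0],
    [14,32,0,0,0,0,0],
    [14,32,0,0,0,0,0],
    [14,32,0,0,0,0,0],
    [14,32,0,0,0,0,0],
    [14,32,0,0,0,0,0],
    [14,32,0,0,0,0,0],
    [14,32,0,0,0,0,0],
    [14,32,0,0,0,0,0],
    [10,20,0,0,0,0,0],
    [5,15,0,0,0,0,0],
    [0,0,0,0,0,0,0]
  ]
}}

```text
time_s: 17.77
ee_pos: [0.6118, -0.091, 0.2327]
tool_rot: [3.139, -0.006, 0.008]
force: [-1.4, -0.5, -1.0]
opening: 0.0576
```

Run:
```python
from look import *
c,im,D,o=look('w6.png',['notebook','bottle'])
corks(c,im,D)
p=r.read_state()['ee_pos']; P=cloud(c,D); Q=P[np.hypot(P[:,0]-p[0],P[:,1]-p[1])<.055]; Q=Q[(Q[:,2]>p[2]-.045)&(Q[:,2]<p[2]-.012)]
print(p,len(Q),[v.round(4) for v in circ(Q,.029)],np.percentile(Q,[2,98],axis=0).round(3))
```

```text
t 17.77 tcp [ 0.6118 -0.091   0.2327] psi -0.22 z [ 0.005 -0.003 -1.   ] open 0.0576 F [-1.4 -0.5 -1. ]
notebook 0.76 [267.  10.] 2842 [0.618 0.097 0.022] [0.002 0.022 0.024 0.025]
   rect [624.7  93.2] [ 33.7 129.9] 90.0
cork? [133.  89.] 14380 [array([0.4545, 0.002 , 0.0965]), np.float64(0.042)]
cork? [273. 163.] 1379 [array([ 0.6287, -0.0865,  0.0286]), np.float64(0.0043)]
cork? [332. 189.] 2889 [array([ 0.7132, -0.1269,  0.044 ]), np.float64(0.0053)]
[ 0.61110022 -0.08565053  0.23181732] 2653 [array([ 0.6115, -0.0916,  0.0267]), np.float64(0.0023)] [[ 0.589 -0.119  0.187]
 [ 0.634 -0.065  0.219]]
```

View pics/w6.png

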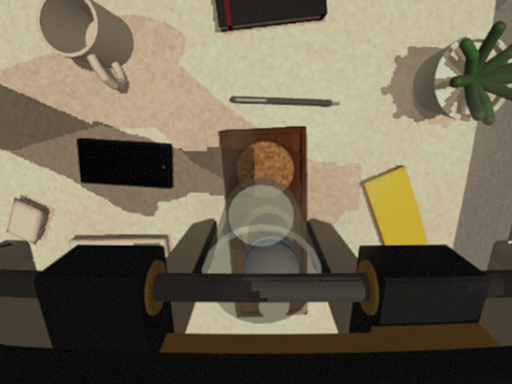

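Emit:
{"method": "send_rows", "body": {
  "motion": [
    [3,5,5,0,0,0,0],
    [3,4,15,0,0,0,0],
    [1,1,25,0,0,0,0],
    [0,0,25,0,0,0,0],
    [0,0,25,0,0,0,0],
    [0,0,20,0,0,0,0],
    [0,0,10,0,0,0,0],
    [0,0,3,0,0,0,0],
    [0,0,0,0,0,0,0]
  ]
}}

```text
time_s: 18.67
ee_pos: [0.618, -0.0858, 0.0922]
tool_rot: [-3.137, -0.023, 0.0]
force: [-0.4, 0.6, -0.8]
opening: 0.0578
```

Emit:
{"method": "send_rows", "body": {
  "motion": [
    [1,5,3,0,0,0.8,0],
    [0,4,5,0,0,0,0],
    [0,1,5,0,0,0,0],
    [0,0,3,0,0,0,0],
    [0,0,0,0,0,0,0]
  ]
}}

```text
time_s: 19.08
ee_pos: [0.6211, -0.0969, 0.0776]
tool_rot: [-3.138, -0.0, -0.007]
force: [-0.6, 0.5, -1.5]
opening: 0.0581
```

Emit:
{"method": "send_rows", "body": {
  "motion": [
    [-1,-1,5,0,0,0,0],
    [-1,0,4,0,0,0,0],
    [0,0,3,0,0,0,0],
    [0,0,0,0,0,0,0]
  ]
}}

```text
time_s: 19.42
ee_pos: [0.6195, -0.0958, 0.0653]
tool_rot: [-3.138, -0.0, -0.01]
force: [-0.2, 0.4, -1.5]
opening: 0.0575
```

Emit:
{"method": "send_rows", "body": {
  "motion": [
    [-1,0,2,0,0,0,0],
    [0,0,1,0,0,0,0],
    [0,0,1,0,0,0,0]
  ]
}}

```text
time_s: 19.67
ee_pos: [0.6184, -0.0958, 0.062]
tool_rot: [-3.137, -0.0, -0.01]
force: [-5.7, 2.4, 25.3]
opening: 0.0579
```

Emit:
{"method": "send_rows", "body": {
  "motion": [
    [0,0,-1,0,0,0,0],
    [0,0,0,0,0,0,0.75],
    [0,0,0,0,0,0,0.85],
    [0,0,0,0,0,0,0.9],
    [0,0,0,0,0,0,0.9],
    [0,0,-10,0,0,0,0.9],
    [0,0,-25,0,0,0,0.9],
    [0,0,-30,0,0,0,0.9],
    [0,0,-35,0,0,0,1],
    [0,0,-35,0,0,0,1],
    [0,0,-35,0,0,0,1],
    [0,0,-30,0,0,0,1]
  ]
}}

```text
time_s: 20.67
ee_pos: [0.6134, -0.097, 0.2682]
tool_rot: [-3.138, 0.004, 0.009]
force: [0.4, 0.9, -0.6]
opening: 0.0928
```

Emit:
{"method": "send_rows", "body": {
  "motion": [
    [-10,-8,0,0,0,0,1],
    [-22,-15,-5,0,0,0,1],
    [-22,-15,-5,0,0,0,1],
    [-22,-15,-5,0,0,0,1],
    [-22,-15,-5,0,0,0,1],
    [-22,-15,0,0,0,0,1],
    [-22,-15,0,0,0,0,1],
    [-22,-12,0,0,0,0,1],
    [-12,-6,0,0,0,0,1],
    [-5,0,0,0,0,0,1],
    [0,0,0,0,0,0,1],
    [0,0,0,0,0,0,1]
  ]
}}

```text
time_s: 21.67
ee_pos: [0.4234, 0.0209, 0.2975]
tool_rot: [-3.134, 0.007, -0.008]
force: [0.1, -0.3, -0.4]
opening: 0.0929
```

Run:
```python
from look import *
c,im,D,o=look('w7.png',['mug','phone','pen','notebook','charging_pad'])
P=cloud(c,D); P=P[np.hypot(P[:,0]-.42,P[:,1]-.075)<.085]
for a,b in((.02,.05),(.05,.078),(.082,.09)):
    Q=P[(P[:,2]>a)&(P[:,2]<b)]; print(a,len(Q),[v.round(4) for v in circ(Q,.033)] if len(Q)>8 else '',np.percentile(Q,[1,99],axis=0).round(3).tolist())
Q=P[P[:,2]>.082]; k,_=circ(Q,.033)
far=P[(P[:,2]>.03)&(np.hypot(*(P[:,:2]-k[:2]).T)>.045)]; print('handle',len(far),far.mean(0).round(4) if len(far) else '', np.degrees(np.arctan2(*(far.mean(0)-[*k[:2],0])[[1,0]])).round(1) if len(far) else '')
cv2.imwrite('pics/w7c.png',cv2.resize(cv2.imread('pics/w7.png')[60:240,170:370],None,fx=2,fy=2))
```

```text
t 21.67 tcp [0.4234 0.0209 0.2975] psi -0.28 z [ 0.005  0.008 -1.   ] open 0.0929 F [ 0.1 -0.3 -0.4]
mug 0.65 [259. 131.] 2072 [0.418 0.069 0.005] [0.003 0.005 0.084 0.085]
phone 0.93 [260. 225.] 2761 [ 0.422 -0.082  0.011] [0.009 0.011 0.013 0.013]
   rect [421.9 -82.9] [ 66.6 131.3] 86.0
phone 0.58 [467. 234.] 606 [ 0.795 -0.114  0.011] [0.005 0.011 0.013 0.013]
   rect [ 789.7 -108.6] [40.8 74.1] 88.5
pen 0.79 [389. 175.] 443 [ 0.641 -0.003  0.007] [0.004 0.007 0.01  0.011]
   rect [641.1  -2.6] [  9.5 142.2] 87.9
notebook 0.61 [390.  57.] 10914 [0.612 0.174 0.023] [0.016 0.023 0.024 0.025]
   rect [613.7 171.7] [137.9 169.5] 6.5
charging_pad 0.73 [244.  23.] 3055 [0.404 0.224 0.008] [0.006 0.008 0.009 0.01 ]
   rect [409.3 218.3] [ 70.  109.5] 89.6
0.02 190 [array([0.4168, 0.0735, 0.029 ]), np.float64(0.0058)] [[0.388, 0.022, 0.021], [0.446, 0.103, 0.05]]
0.05 344 [array([0.4211, 0.0676, 0.0323]), np.float64(0.01)] [[0.388, 0.013, 0.05], [0.446, 0.101, 0.077]]
0.082 449 [array([0.4167, 0.0737, 0.0309]), np.float64(0.0012)] [[0.385, 0.042, 0.082], [0.449, 0.105, 0.085]]
handle 59796 [0.421  0.0433 0.383 ] 89.7
```

View pics/w7c.png

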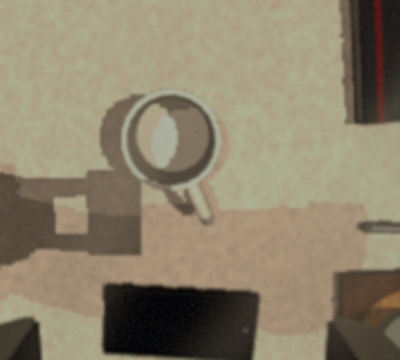

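Emit:
{"method": "send_rows", "body": {
  "motion": [
    [-1,-15,10,-0.4,-0.3,-0.3,1],
    [-2,-15,20,0,0,0,1],
    [-2,-13,25,0,0,0,1],
    [-1,-8,25,0,0,0,1],
    [0,0,25,0,0,0,1],
    [0,0,15,0,0,0,1],
    [0,0,5,0,0,0,1],
    [0,0,0,0,0,0,1],
    [0,0,0,0,0,0,1]
  ]
}}

```text
time_s: 22.72
ee_pos: [0.4204, 0.0763, 0.1627]
tool_rot: [3.135, -0.003, -0.005]
force: [0.4, -0.5, -0.1]
opening: 0.0931
```

Emit:
{"method": "send_rows", "body": {
  "motion": [
    [-2,2,15,0,0,0,1],
    [-2,1,20,0,0,0,1],
    [0,0,25,0,0,0,1],
    [0,0,25,0,0,0,1],
    [0,0,20,0,0,0,1],
    [0,0,8,0,0,0,1],
    [0,0,2,0,0,0,1],
    [0,0,0,0,0,0,1]
  ]
}}

```text
time_s: 23.38
ee_pos: [0.4245, 0.0755, 0.0495]
tool_rot: [3.14, -0.002, 0.02]
force: [-0.7, -0.4, -0.8]
opening: 0.0928
```

Emit:
{"method": "send_rows", "body": {
  "motion": [
    [-4,1,0,0,-0.6,0,1],
    [-4,1,0,0,0,0,1],
    [-2,0,0,0,0,0,1],
    [0,0,0,0,0,0,1],
    [0,0,0,0,0,0,1]
  ]
}}

```text
time_s: 23.8
ee_pos: [0.4155, 0.0743, 0.0529]
tool_rot: [3.141, -0.0, 0.011]
force: [-0.0, -0.1, 0.4]
opening: 0.0929
```

Good, that's within reach. Now I close on the mug.

Emit:
{"method": "send_rows", "body": {
  "motion": [
    [0,0,2,0,0,0,0],
    [0,0,0,0,0,0,0],
    [0,0,0,0,0,0,0],
    [0,0,0,0,0,0,0],
    [0,0,0,0,0,0,0],
    [0,0,0,0,0,0,0]
  ],
  "force": 25
}}

```text
time_s: 24.3
ee_pos: [0.4162, 0.0749, 0.0514]
tool_rot: [-3.141, -0.001, -0.014]
force: [0.5, -0.4, 1.9]
opening: 0.0664
```

Emit:
{"method": "send_rows", "body": {
  "motion": [
    [0,0,-10,0,0,0,0],
    [0,0,-25,0,0,0,0],
    [2,0,-30,0,0,0,0],
    [5,0,-30,0,0,0,0],
    [10,5,-30,0,0,0,0],
    [14,10,-30,0,0,0,0],
    [16,20,-20,0,0,0,0],
    [16,25,-10,0,0,0,0],
    [16,28,0,0,0,0,0],
    [16,28,0,0,0,0,0],
    [16,28,0,0,0,0,0],
    [16,28,0,0,0,0,0],
    [16,28,0,0,0,0,0],
    [16,28,0,0,0,0,0],
    [16,28,0,0,0,0,0],
    [16,28,0,0,0,0,0],
    [14,28,0,0,0,0,0],
    [8,20,0,0,0,0,0],
    [0,5,0,0,0,0,0],
    [0,0,0,0,0,0,0]
  ]
}}

```text
time_s: 25.97
ee_pos: [0.629, -0.2765, 0.2368]
tool_rot: [3.141, 0.011, -0.024]
force: [-0.5, 0.6, -2.4]
opening: 0.0665
```

Run:
```python
from look import *
c,im,D,o=look('w8.png',['tumbler','bottle','tray'])
corks(c,im,D)
p=r.read_state()['ee_pos']; P=cloud(c,D)
Q=P[np.hypot(P[:,0]-p[0],P[:,1]-p[1])<.055]; Q=Q[(Q[:,2]>p[2]-.045)&(Q[:,2]<p[2]-.012)]
print('held',p,len(Q),[v.round(4) for v in circ(Q,.033)],np.percentile(Q,[2,98],axis=0).round(3).tolist())
for nm,x,y,a,b,rr in(('bottle',.623,-.1875,.02,.105,.031),('cap',.623,-.1875,.173,.18,.012),('tumbler',.6185,-.0962,.03,.09,.027),('tumrim',.6185,-.0962,.098,.107,.027)):
    Q=P[(np.hypot(P[:,0]-x,P[:,1]-y)<.045)&(P[:,2]>a)&(P[:,2]<b)]
    if len(Q)>20: print(nm,len(Q),Q.mean(0).round(4),[v.round(4) for v in circ(Q,rr)])
```

```text
t 25.97 tcp [ 0.629  -0.2765  0.2368] psi 0.39 z [-0.016 -0.001 -1.   ] open 0.0665 F [-0.5  0.6 -2.4]
tumbler 0.67 [256.  20.] 2386 [ 0.618 -0.106  0.04 ] [0.016 0.04  0.102 0.103]
bottle 0.93 [260.  95.] 3441 [ 0.624 -0.189  0.14 ] [0.12  0.14  0.175 0.176]
tray 0.7 [273. 126.] 9997 [ 0.627 -0.2    0.007] [0.006 0.007 0.013 0.014]
   rect [ 621.7 -196. ] [115.2 257.8] 2.8
cork? [29. 21.] 2240 [array([ 0.3191, -0.0836,  0.0358]), np.float64(0.0057)]
cork? [184.  45.] 4642 [array([ 0.5255, -0.1208,  0.0526]), np.float64(0.0173)]
cork? [272.  33.] 773 [array([ 0.6222, -0.1006,  0.0328]), np.float64(0.0047)]
cork? [256.  91.] 999 [array([ 0.6173, -0.1766,  0.0223]), np.float64(0.0006)]
cork? [331. 184.] 3861 [array([ 0.727 , -0.3051,  0.051 ]), np.float64(0.0121)]
cork? [272. 158.] 970 [array([ 0.6407, -0.2643,  0.0241]), np.float64(0.0052)]
held [ 0.62955017 -0.2729775   0.23747455] 2832 [array([ 0.6283, -0.2754,  0.0306]), np.float64(0.0007)] [[0.6, -0.307, 0.193], [0.656, -0.245, 0.225]]
cap 1168 [ 0.623  -0.1874  0.1747] [array([ 0.623 , -0.1876,  0.0098]), np.float64(0.0033)]
tumbler 872 [ 0.6184 -0.1129  0.0593] [array([ 0.6187, -0.1009,  0.0266]), np.float64(0.0006)]
tumrim 383 [ 0.6191 -0.1171  0.1014] [array([ 0.6186, -0.1   ,  0.0264]), np.float64(0.0011)]
```

View pics/w8.png

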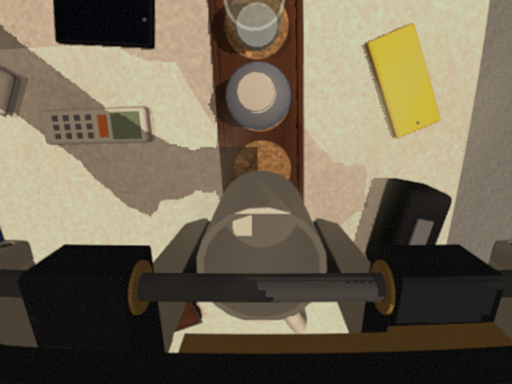

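Emit:
{"method": "send_rows", "body": {
  "motion": [
    [-1,4,5,0,0.9,0.4,0],
    [0,3,15,0,0,0,0],
    [0,0,25,0,0,0,0],
    [0,0,25,0,0,0,0],
    [0,0,25,0,0,0,0],
    [0,0,25,0,0,0,0],
    [0,0,15,0,0,0,0],
    [0,0,5,0,0,0,0],
    [0,0,0,0,0,0,0]
  ]
}}

```text
time_s: 26.92
ee_pos: [0.6299, -0.266, 0.0893]
tool_rot: [-3.134, -0.029, -0.003]
force: [0.8, 0.9, -2.3]
opening: 0.0666
```

Emit:
{"method": "send_rows", "body": {
  "motion": [
    [-1,6,2,-0.3,0,1,0],
    [-1,5,4,0,0,0,0],
    [0,3,4,0,0,0,0],
    [0,0,3,0,0,0,0],
    [0,0,0,0,0,0,0]
  ]
}}

```text
time_s: 27.33
ee_pos: [0.6294, -0.2811, 0.0779]
tool_rot: [-3.141, -0.001, -0.008]
force: [-0.5, 0.8, -1.4]
opening: 0.0666
```

Emit:
{"method": "send_rows", "body": {
  "motion": [
    [-1,-1,5,0,0,0,0],
    [0,0,5,0,0,0,0],
    [0,0,4,0,0,0,0],
    [0,0,0,0,0,0,0]
  ]
}}

```text
time_s: 27.67
ee_pos: [0.629, -0.2805, 0.0639]
tool_rot: [3.142, 0.0, 0.011]
force: [-0.4, -0.2, -2.2]
opening: 0.0665
```

Emit:
{"method": "send_rows", "body": {
  "motion": [
    [-1,0,2,0,0,0,0],
    [0,0,1,0,0,0,0],
    [0,0,1,0,0,0,0]
  ]
}}

```text
time_s: 27.92
ee_pos: [0.6281, -0.2803, 0.0594]
tool_rot: [-3.141, -0.001, -0.011]
force: [0.5, 1.1, 11.6]
opening: 0.0667
```

Emit:
{"method": "send_rows", "body": {
  "motion": [
    [0,0,-1,0,0,0,0],
    [0,0,0,0,0,0,0.85],
    [0,0,0,0,0,0,0.95],
    [0,0,0,0,0,0,0.95],
    [0,0,-10,0,0,0,0.95],
    [0,0,-25,0,0,0,1],
    [0,0,-30,0,0,0,1],
    [0,0,-35,0,0,0,1],
    [0,0,-35,0,0,0,1],
    [0,0,-35,0,0,0,1],
    [0,0,-30,0,0,0,1],
    [-10,0,-10,0,0,0,1],
    [-20,-5,0,0,0,0,1],
    [-25,-15,0,0,0,0,1],
    [-25,-20,0,0,0,0,1],
    [-25,-25,0,0,0,0,1],
    [-25,-25,0,0,0,0,1],
    [-20,-25,0,0,0,0,1],
    [-20,-25,0,0,0,0,1]
  ]
}}

```text
time_s: 29.5
ee_pos: [0.4474, -0.1432, 0.2857]
tool_rot: [3.137, -0.015, 0.019]
force: [0.4, 1.2, 1.4]
opening: 0.0928
```

Emit:
{"method": "send_rows", "body": {
  "motion": [
    [-8,-15,0,0,0,-6,1],
    [0,0,0,0,0,-7.1,1],
    [0,0,0,0,0,-7.1,1],
    [0,0,0,0,0,-7.1,1],
    [0,0,0,0,0,-7.1,1],
    [0,0,0,0,0,-7.1,1],
    [0,0,0,0,0,-7.1,1],
    [0,0,0,0,0,-7.1,1],
    [0,0,0,0,0,-7.1,1],
    [0,0,0,0,0,-7.1,1],
    [0,0,0,0,0,-7.1,1],
    [0,0,0,0,0,-7.1,1],
    [0,0,0,0,0,0,1],
    [0,0,0,0,0,0,1]
  ]
}}

```text
time_s: 30.67
ee_pos: [0.423, -0.1223, 0.2876]
tool_rot: [2.324, 2.111, 0.019]
force: [-1.3, -0.6, 0.1]
opening: 0.0932
```

Run:
```python
from look import *
c,im,D,o=look('w9.png',['phone'])
print(r.read_state()['joint_positions'].round(2))
c,im,D,o=look('t2.png',['mug','tray'],'top')
```

```text
t 30.67 tcp [ 0.423  -0.1223  0.2876] psi 84.49 z [ 0.011  0.007 -1.   ] open 0.0932 F [-1.3 -0.6  0.1]
phone 0.91 [286. 154.] 3375 [ 0.417 -0.085  0.011] [0.01  0.011 0.013 0.013]
   rect [421.1 -85.1] [ 64.2 130.9] 86.0
phone 0.55 [277. 330.] 67 [ 0.762 -0.121  0.006] [-0.001  0.006  0.012  0.012]
   rect [ 755.  -123.6] [25.1 14.6] 83.8
[-0.29  0.19  0.54  2.18 -0.15  0.8   1.82]
t 30.77 tcp [ 0.4232 -0.1222  0.2876] psi 84.48 z [ 0.011  0.007 -1.   ] open 0.0929 F [-0.2 -0.5  0. ]
tray 0.81 [322. 196.] 1312 [ 0.599 -0.155  0.01 ] [0.002 0.01  0.018 0.021]
   rect [ 619.1 -185.8] [114.8 298.3] 3.0
```

Emit:
{"method": "send_rows", "body": {
  "motion": [
    [12,-2,5,0.6,-0.4,-1.5,1],
    [13,-2,15,0,0,0,1],
    [10,0,25,0,0,0,1],
    [3,0,30,0,0,0,1],
    [0,0,30,0,0,0,1],
    [0,0,30,0,0,0,1],
    [0,0,25,0,0,0,1],
    [0,0,20,0,0,0,1],
    [0,0,10,0,0,0,1],
    [0,0,3,0,0,0,1],
    [0,0,0,0,0,0,1]
  ]
}}

```text
time_s: 31.83
ee_pos: [0.4236, -0.072, 0.0837]
tool_rot: [-2.28, -2.156, 0.005]
force: [-0.6, 0.6, 0.3]
opening: 0.093
```

Emit:
{"method": "send_rows", "body": {
  "motion": [
    [-6,-1,10,0,0,0.8,1],
    [-5,-1,15,0,0,0,1],
    [-1,0,15,0,0,0,1],
    [0,0,12,0,0,0,1],
    [0,0,5,0,0,0,1],
    [0,0,0,0,0,0,1],
    [0,0,0,0,0,0,1]
  ]
}}

```text
time_s: 32.42
ee_pos: [0.4238, -0.0802, 0.0301]
tool_rot: [-2.292, -2.145, -0.001]
force: [-0.4, 0.1, -0.1]
opening: 0.093
```

Emit:
{"method": "send_rows", "body": {
  "motion": [
    [-2,-2,7,0,0,0,1],
    [-2,0,6,0,0,0,1],
    [0,0,3,0,0,0,1],
    [0,0,0,0,0,0,1],
    [0,0,0,0,0,0,1]
  ]
}}

```text
time_s: 32.83
ee_pos: [0.4262, -0.0823, 0.0212]
tool_rot: [-2.289, -2.148, -0.003]
force: [0.5, 0.0, 0.5]
opening: 0.093
```

Emit:
{"method": "send_rows", "body": {
  "motion": [
    [-1,-3,5,0,0,0,1],
    [-1,-3,3,0,0,0,1],
    [0,0,0,0,0,0,1],
    [0,0,0,0,0,0,1]
  ]
}}

```text
time_s: 33.17
ee_pos: [0.4239, -0.0827, 0.0182]
tool_rot: [-2.286, -2.144, 0.003]
force: [-0.3, -0.0, -0.1]
opening: 0.0929
```

Emit:
{"method": "send_rows", "body": {
  "motion": [
    [-1,-2,4,0,0,0,1],
    [0,0,2,0,0,0,1],
    [0,0,0,0,0,0,1]
  ]
}}

```text
time_s: 33.42
ee_pos: [0.424, -0.0832, 0.0147]
tool_rot: [-2.285, -2.14, 0.008]
force: [-0.0, -0.3, 0.2]
opening: 0.0928
```

Emit:
{"method": "send_rows", "body": {
  "motion": [
    [0,0,2,0,0,0,1],
    [0,0,0,0,0,0,0],
    [0,0,0,0,0,0,0],
    [0,0,0,0,0,0,0],
    [0,0,0,0,0,0,0],
    [0,0,0,0,0,0,0],
    [0,0,0,0,0,0,0]
  ],
  "force": 30
}}

```text
time_s: 34.0
ee_pos: [0.4245, -0.0835, 0.0129]
tool_rot: [-2.284, -2.139, 0.01]
force: [-1.0, -0.2, -1.7]
opening: 0.0638
```

Emit:
{"method": "send_rows", "body": {
  "motion": [
    [0,0,-8,0,0,0,0],
    [0,0,-15,0,0,0,0],
    [0,0,-20,0,0,0,0],
    [10,0,-25,0,0,0,0],
    [20,-2,-15,0,0,0,0],
    [25,-3,-5,0,0,0,0],
    [28,-4,0,0,0,0,0],
    [28,-4,0,0,0,0,0],
    [28,-4,0,0,0,0,0],
    [28,-4,0,0,0,0,0],
    [28,-4,0,0,0,0,0],
    [28,-4,0,0,0,0,0],
    [28,-4,0,0,0,0,0],
    [25,-4,0,0,0,0,0],
    [18,-3,0,0,0,0,0],
    [10,0,0,0,0,0,0],
    [0,0,0,0,0,0,0],
    [0,0,0,0,0,0,0]
  ]
}}

```text
time_s: 35.5
ee_pos: [0.4032, 0.236, 0.1061]
tool_rot: [-2.285, -2.134, 0.013]
force: [-0.7, 0.5, -1.5]
opening: 0.0635
```

Run:
```python
from look import *
c,im,D,o=look('w10.png',['phone','charging_pad'])
P=cloud(c,D); p=r.read_state()['ee_pos']; Q=P[(np.hypot(P[:,0]-.404,P[:,1]-.234)<.1)]; 
import cv2
S=Q[(Q[:,0]>.455)&(abs(Q[:,1]-.235)<.03)&(Q[:,2]<.03)]; print('stub z',np.percentile(S[:,2],[50,95,99]) if len(S) else 'hidden')
```

```text
t 35.5 tcp [0.4032 0.236  0.1061] psi 86.08 z [-0.016  0.005 -1.   ] open 0.0635 F [-0.7  0.5 -1.5]
phone 0.85 [260. 205.] 17429 [0.38  0.237 0.104] [0.103 0.104 0.105 0.106]
   rect [409.7 235.4] [100.  148.9] 85.9
stub z hidden
```

View pics/w10.png

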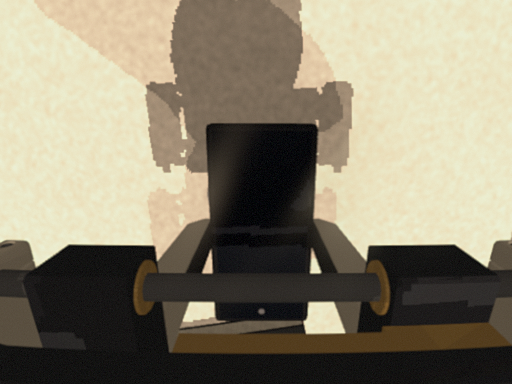

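Run:
```python
from look import *
c=cal('wrist'); print(c[2], r.read_state()['ee_pos'])
print(onz(c,[(208,125),(262,124),(316,125),(215,318),(262,319),(307,318)],.104).round(4))
```

```text
[0.33079405 0.23883035 0.26135156] [0.40362486 0.23490804 0.10635405]
[[0.3334 0.2096 0.104 ]
 [0.3351 0.2395 0.104 ]
 [0.3377 0.2695 0.104 ]
 [0.4602 0.1987 0.104 ]
 [0.4632 0.2304 0.104 ]
 [0.4649 0.261  0.104 ]]
```

Emit:
{"method": "send_rows", "body": {
  "motion": [
    [0,2,5,0,0,0,0],
    [0,2,15,0,0,0,0],
    [0,0,20,0,0,0,0],
    [0,0,15,0,0,0,0],
    [0,0,8,0,0,0,0],
    [0,0,2,0,0,0,0],
    [0,0,0,0,0,0,0]
  ]
}}

```text
time_s: 36.23
ee_pos: [0.41, 0.2275, 0.0386]
tool_rot: [-2.304, -2.118, 0.01]
force: [-0.4, 0.8, -2.4]
opening: 0.0634
```

Emit:
{"method": "send_rows", "body": {
  "motion": [
    [4,-2,3,0,0,0,0],
    [3,-1,4,0,0,0,0],
    [0,0,3,0,0,0,0],
    [0,0,0,0,0,0,0],
    [0,0,0,0,0,0,0]
  ]
}}

```text
time_s: 36.65
ee_pos: [0.4085, 0.2346, 0.0289]
tool_rot: [-2.307, -2.116, 0.007]
force: [-0.5, 0.3, -2.2]
opening: 0.0635
```

Emit:
{"method": "send_rows", "body": {
  "motion": [
    [0,-2,3,0,0,0,0],
    [-1,0,2,0,0,0,0],
    [0,0,1,0,0,0,0],
    [0,0,0,0,0,0,0]
  ]
}}

```text
time_s: 36.98
ee_pos: [0.406, 0.2343, 0.0228]
tool_rot: [-2.305, -2.118, 0.006]
force: [0.3, 0.1, -2.2]
opening: 0.0639
```

Emit:
{"method": "send_rows", "body": {
  "motion": [
    [0,0,1,0,0,0,0],
    [0,0,0,0,0,0,0.8],
    [0,0,0,0,0,0,0.9],
    [0,0,0,0,0,0,0.95],
    [0,0,0,0,0,0,0.95],
    [0,0,-10,0,0,0,0.95],
    [0,0,-20,0,0,0,1],
    [0,0,-30,0,0,0,1],
    [0,0,-35,0,0,0,1],
    [0,3,-35,0,0,0,1],
    [0,10,-35,0,0,0,1],
    [0,20,-30,0,0,0,1],
    [0,20,-15,0,0,0,1],
    [0,15,0,0,0,0,1],
    [0,0,0,0,0,0,1]
  ]
}}

```text
time_s: 38.23
ee_pos: [0.477, 0.2247, 0.2413]
tool_rot: [-2.308, -2.116, 0.015]
force: [0.6, 0.5, 0.1]
opening: 0.0927
```

Run:
```python
from look import *
c,im,D,o=look('w11.png',['phone','charging_pad'])
m=o['phone'][0]; cn=max(cv2.findContours(m.astype(np.uint8),0,1)[0],key=cv2.contourArea)[:,0]; X=onz(c,cn,.021)[:,:2]; print('phone at .021',cv2.minAreaRect((X*1000).astype(np.float32)))
cv2.imwrite('pics/w11c.png',im[20:280,130:390,::-1])
```

```text
t 38.23 tcp [0.477  0.2247 0.2413] psi 85.04 z [-0.014  0.001 -1.   ] open 0.0927 F [0.6 0.5 0.1]
phone 0.64 [263. 113.] 4963 [0.4   0.234 0.02 ] [0.018 0.02  0.021 0.022]
   rect [402.7 234.3] [ 65.2 134.6] 85.1
charging_pad 0.66 [238. 115.] 1028 [0.403 0.203 0.008] [0.006 0.008 0.009 0.018]
   rect [399.6 192.9] [17.7 69.9] 84.0
phone at .021 ((402.7342224121094, 234.21542358398438), (63.70210647583008, 131.4680938720703), 85.06437683105469)
```

View pics/w11c.png

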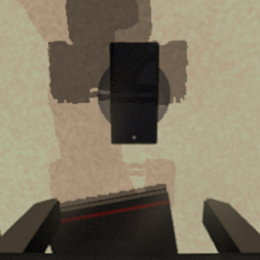

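Emit:
{"method": "send_rows", "body": {
  "motion": [
    [-10,0,-10,0,0,-3,1],
    [-20,1,-15,0,0,-3,1],
    [-32,1,-15,0,0,0,1],
    [-34,1,-10,0,0,0,1],
    [-34,0,0,0,0,0,1],
    [-34,0,0,0,0,0,1],
    [-34,0,0,0,0,0,1],
    [-34,0,0,0,0,0,1],
    [-34,0,0,0,0,0,1],
    [-34,0,0,0,0,0,1],
    [-34,0,0,0,0,0,1],
    [-34,0,0,0,0,0,1],
    [-34,0,0,0,0,0,1],
    [-25,0,0,0,0,0,1],
    [-12,0,0,0,0,0,1],
    [0,0,0,0,0,0,1],
    [0,0,0,0,0,0,1]
  ]
}}

```text
time_s: 39.8
ee_pos: [0.4658, -0.2222, 0.2763]
tool_rot: [-2.151, -2.232, 0.056]
force: [-0.1, 0.1, -0.3]
opening: 0.0927
```

Run:
```python
from look import *
c,im,D,o=look('w12.png',['remote','notebook'])
print(r.read_state()['ee_pos'])
```

```text
t 39.8 tcp [ 0.4658 -0.2222  0.2763] psi 92.09 z [-0.055  0.003 -0.998] open 0.0927 F [-0.1  0.1 -0.3]
remote 0.82 [267. 124.] 3489 [ 0.394 -0.22   0.019] [0.014 0.019 0.021 0.022]
   rect [ 396.3 -220.8] [148.8  51.5] 1.4
remote 0.36 [282. 306.] 1897 [ 0.609 -0.191  0.137] [0.02  0.137 0.174 0.175]
   rect [ 717.6 -175.7] [62.8 78.7] 1.5
notebook 0.73 [477. 234.] 956 [0.56  0.139 0.021] [0.001 0.021 0.024 0.354]
   rect [558.9 131.7] [ 26.4 132.5] 5.6
[ 0.46662693 -0.2209907   0.27661084]
```

Emit:
{"method": "send_rows", "body": {
  "motion": [
    [0,-10,5,-1.6,0,0.7,1],
    [0,-15,10,-1.6,0,0,1],
    [0,-18,20,0,0,0,1],
    [0,-15,25,0,0,0,1],
    [0,-10,30,0,0,0,1],
    [0,-2,30,0,0,0,1],
    [0,0,30,0,0,0,1],
    [0,0,20,0,0,0,1],
    [0,0,10,0,0,0,1],
    [0,0,3,0,0,0,1],
    [0,0,0,0,0,0,1],
    [0,0,0,0,0,0,1]
  ]
}}

```text
time_s: 40.95
ee_pos: [0.3994, -0.205, 0.0886]
tool_rot: [-2.158, -2.282, -0.019]
force: [0.5, 0.7, -0.4]
opening: 0.0929
```

Emit:
{"method": "send_rows", "body": {
  "motion": [
    [-6,-1,8,0.4,0,1.8,1],
    [-6,-1,15,0,0,0,1],
    [-4,-1,15,0,0,0,1],
    [0,0,15,0,0,0,1],
    [0,0,7,0,0,0,1],
    [0,0,2,0,0,0,1],
    [0,0,0,0,0,0,1]
  ]
}}

```text
time_s: 41.53
ee_pos: [0.4022, -0.2225, 0.0269]
tool_rot: [2.196, 2.241, 0.011]
force: [-0.3, 0.4, -0.6]
opening: 0.093
```

Emit:
{"method": "send_rows", "body": {
  "motion": [
    [1,-3,5,0,0,0,1],
    [0,-2,5,0,0,0,1],
    [0,-1,3,0,0,0,1],
    [0,0,0,0,0,0,1]
  ]
}}

```text
time_s: 41.87
ee_pos: [0.398, -0.2222, 0.0164]
tool_rot: [2.198, 2.242, 0.009]
force: [0.2, 0.1, -0.6]
opening: 0.0931
```

Emit:
{"method": "send_rows", "body": {
  "motion": [
    [0,-1,2,0,0,0,1],
    [0,0,0,0,0,0,0],
    [0,0,0,0,0,0,0],
    [0,0,0,0,0,0,0],
    [0,0,0,0,0,0,0],
    [0,0,0,0,0,0,0],
    [0,0,0,0,0,0,0],
    [0,0,0,0,0,0,0]
  ],
  "force": 30
}}

```text
time_s: 42.53
ee_pos: [0.3984, -0.2229, 0.0161]
tool_rot: [2.195, 2.244, 0.009]
force: [-0.4, 0.7, -1.6]
opening: 0.0509
```

Emit:
{"method": "send_rows", "body": {
  "motion": [
    [0,0,0,0,0,0,0],
    [0,0,0,0,0,0,0],
    [0,0,0,0,0,0,0]
  ]
}}

```text
time_s: 42.78
ee_pos: [0.3984, -0.2228, 0.0162]
tool_rot: [2.195, 2.245, 0.009]
force: [0.0, 0.5, 0.5]
opening: 0.0474
```

Emit:
{"method": "send_rows", "body": {
  "motion": [
    [0,0,-10,0,0,0,0],
    [0,0,-20,0,0,0,0],
    [0,5,-30,0,0,4,0],
    [0,5,-30,0,0,7,0],
    [0,5,-30,0,0,7,0],
    [0,5,-30,0,0,7,0],
    [0,0,-30,0,0,7,0],
    [0,0,-30,0,0,7,0],
    [0,0,-30,0,0,7,0],
    [0,0,-30,0,0,7,0],
    [0,0,-30,0,0,7,0],
    [0,0,-30,0,0,7,0],
    [0,0,-30,0,0,7,0],
    [0,0,-10,0,0,7,0],
    [0,0,0,0,0,7,0],
    [0,0,0,0,0,3,0],
    [0,0,0,0,0,0,0]
  ]
}}

```text
time_s: 44.2
ee_pos: [0.4125, -0.2262, 0.3998]
tool_rot: [-3.126, 0.053, 0.003]
force: [-0.1, -0.6, -1.6]
opening: 0.0478
```

Emit:
{"method": "send_rows", "body": {
  "motion": [
    [0,0,0,0,0,-4,0],
    [10,-10,0,0,0,-4,0],
    [22,-25,0,0,0,0,0],
    [24,-27,0,0,0,0,0],
    [24,-27,0,0,0,0,0],
    [24,-27,0,0,0,0,0],
    [24,-27,0,0,0,0,0],
    [24,-27,0,0,0,0,0],
    [24,-27,0,0,0,0,0],
    [24,-25,0,0,0,0,0],
    [18,-15,0,0,0,0,0],
    [10,-8,0,0,0,0,0],
    [0,0,0,0,0,0,0],
    [0,0,0,0,0,0,0],
    [0,0,0,0,0,0,0]
  ]
}}

```text
time_s: 45.45
ee_pos: [0.6112, 0.0555, 0.3966]
tool_rot: [-3.114, -0.214, 0.018]
force: [0.2, 0.3, -0.9]
opening: 0.0476
```

Run:
```python
from look import *
c,im,D,o=look('w13.png',['notebook','remote','phone'])
ct,imt,Dt,ot=look('t3.png',['notebook'],'top')
cs,ims,Ds,os_=look('s3.png',['notebook'],'side')
for n,cc,DD in(('w',c,D),('t',ct,Dt),('s',cs,Ds)):
    P=cloud(cc,DD); Q=P[(P[:,2]>.018)&(P[:,2]<.031)&(abs(P[:,0]-.612)<.1)&(abs(P[:,1]-.18)<.13)]
    print(n,len(Q),np.median(Q,0).round(4),cv2.minAreaRect((Q[:,:2]*1000).astype(np.float32)))
```

```text
t 45.45 tcp [0.6112 0.0555 0.3966] psi 7.88 z [-0.013  0.02  -1.   ] open 0.0476 F [ 0.2  0.3 -0.9]
notebook 0.67 [278.  68.] 5809 [0.615 0.212 0.023] [0.021 0.023 0.024 0.025]
   rect [616.3 183.1] [131.5 190.7] 6.4
remote 0.7 [265. 200.] 15186 [0.608 0.081 0.4  ] [0.397 0.4   0.402 0.403]
   rect [618.8 -26. ] [163.  338.5] 8.1
phone 0.76 [164.  45.] 2903 [0.405 0.233 0.02 ] [0.016 0.02  0.022 0.022]
   rect [401.5 234.4] [ 68.4 137.8] 84.7
phone 0.63 [341. 239.] 137 [ 0.803 -0.101  0.011] [0.004 0.011 0.013 0.474]
   rect [ 802.8 -100.5] [27.4 28.2] 42.3
t 45.65 tcp [0.6113 0.0552 0.3974] psi 7.8 z [-0.011  0.021 -1.   ] open 0.0477 F [ 0.7 -0.2 -1.7]
notebook 0.75 [209. 186.] 747 [0.622 0.237 0.024] [0.017 0.024 0.03  0.032]
   rect [609.3 221.9] [129.6 107.6] 5.9
t 45.75 tcp [0.6116 0.0558 0.3973] psi 7.84 z [-0.011  0.021 -1.   ] open 0.0474 F [-0.1 -0.3 -1.6]
notebook 0.79 [231. 225.] 2813 [0.61  0.204 0.025] [0.005 0.025 0.028 0.028]
   rect [612.5 190.5] [138.8 212.8] 6.3
w 5773 [0.6149 0.212  0.0227] ((617.2210693359375, 182.62408447265625), (130.16323852539062, 190.20140075683594), 6.410822868347168)
t 683 [0.6229 0.2358 0.024 ] ((611.5576782226562, 221.6050567626953), (126.67678833007812, 107.63185119628906), 6.505656719207764)
s 2423 [0.6133 0.1958 0.0256] ((616.05419921875, 184.65365600585938), (129.80140686035156, 193.577392578125), 6.137756824493408)
```

View pics/w13.png

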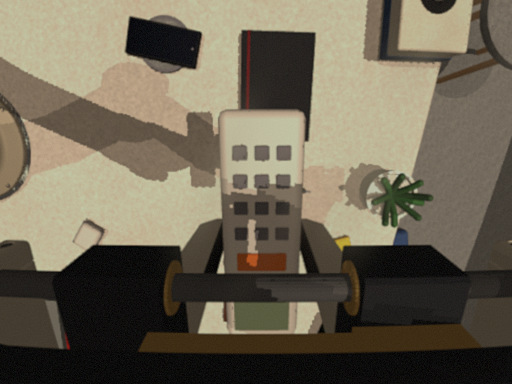

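Run:
```python
from look import *
c=cal('wrist'); D=np.load('pics/w13.png.npy'); s=r.read_state()
e=onz(c,[(222,112),(262,110),(302,112),(229,331),(262,333),(296,331)],.398); print(e.round(4)); print('mid',(e[1]+e[4])/2,s['ee_pos'])
P=cloud(c,D); Q=P[(P[:,2]>.39)&(P[:,2]<.405)&(np.hypot(P[:,0]-.612,P[:,1]-.055)<.09)&(abs(P[:,0]-.612)<.045)]
A=np.c_[Q[:,:2],np.ones(len(Q))]; print('plane slope',np.linalg.lstsq(A,Q[:,2],rcond=None)[0].round(4))
```

```text
[[ 0.5802  0.1269  0.398 ]
 [ 0.6015  0.1308  0.398 ]
 [ 0.623   0.1328  0.398 ]
 [ 0.599  -0.0139  0.398 ]
 [ 0.6213 -0.0122  0.398 ]
 [ 0.6438 -0.0074  0.398 ]]
mid [0.61140049 0.05930722 0.398     ] [0.61176681 0.05620052 0.39720645]
plane slope [-0.0124  0.0205  0.4062]
```

Emit:
{"method": "send_rows", "body": {
  "motion": [
    [2,-10,5,-1.2,0.7,1.4,0],
    [3,-20,15,0,0,0,0],
    [3,-25,20,0,0,0,0],
    [3,-25,25,0,0,0,0],
    [3,-20,30,0,0,0,0],
    [3,-10,30,0,0,0,0],
    [0,0,30,0,0,0,0],
    [0,0,30,0,0,0,0],
    [0,0,30,0,0,0,0],
    [0,0,25,0,0,0,0],
    [0,0,15,0,0,0,0],
    [0,0,5,0,0,0,0],
    [0,0,0,0,0,0,0],
    [0,0,0,0,0,0,0]
  ]
}}

```text
time_s: 47.02
ee_pos: [0.6127, 0.1875, 0.1156]
tool_rot: [-3.129, -0.198, 0.006]
force: [0.3, 0.3, -1.2]
opening: 0.0479
```

Emit:
{"method": "send_rows", "body": {
  "motion": [
    [2,4,5,-0.4,0,0.8,0],
    [1,4,15,0,0,0,0],
    [0,0,20,0,0,0,0],
    [0,0,15,0,0,0,0],
    [0,0,8,0,0,0,0],
    [0,0,0,0,0,0,0],
    [0,0,0,0,0,0,0]
  ]
}}

```text
time_s: 47.6
ee_pos: [0.621, 0.1792, 0.0523]
tool_rot: [-3.136, -0.174, -0.01]
force: [0.2, 0.5, -1.6]
opening: 0.0476
```

Emit:
{"method": "send_rows", "body": {
  "motion": [
    [-3,-1,3,0,-0.5,0,0],
    [-2,0,3,0,0,0,0],
    [0,0,2,0,0,0,0],
    [0,0,0,0,0,0,0]
  ]
}}

```text
time_s: 47.93
ee_pos: [0.6168, 0.1795, 0.0458]
tool_rot: [-3.136, -0.174, 0.001]
force: [-0.4, -0.5, -1.5]
opening: 0.048
```

Emit:
{"method": "send_rows", "body": {
  "motion": [
    [0,-1,3,0,0,0,0],
    [0,0,2,0,0,0,0],
    [0,0,1,0,0,0,0],
    [0,0,0,0,0,0,0]
  ]
}}

```text
time_s: 48.27
ee_pos: [0.6172, 0.181, 0.0403]
tool_rot: [-3.135, -0.174, -0.002]
force: [-1.4, -0.7, 0.4]
opening: 0.0479
```

Emit:
{"method": "send_rows", "body": {
  "motion": [
    [0,0,1,0,0,0,0],
    [0,0,0,0,0,0,0.6],
    [0,0,0,0,0,0,0.75],
    [0,0,0,0,0,0,0.75],
    [0,0,0,0,0,0,0.75],
    [0,0,-10,0,0,0,0.8],
    [0,0,-20,0,0,0,1],
    [0,0,-30,0,0,0,1],
    [0,0,-35,0,0,0,1],
    [0,0,-40,0,0,0,1],
    [0,10,-40,0,0,0,1],
    [0,20,-40,0,0,0,1],
    [0,25,-35,0,0,0,1],
    [0,25,-20,0,0,0,1],
    [0,25,0,0,0,0,1],
    [0,10,0,0,0,0,1],
    [0,0,0,0,0,0,1],
    [0,0,0,0,0,0,1]
  ]
}}

```text
time_s: 49.77
ee_pos: [0.6281, 0.0634, 0.3236]
tool_rot: [3.136, 0.17, 0.002]
force: [-0.8, 0.6, 0.8]
opening: 0.0929
```

Run:
```python
from look import *
c,im,D,o=look('w14.png',['notebook','remote','pen'])
if 'remote' in o:
    m=o['remote'][0]; cn=max(cv2.findContours(m.astype(np.uint8),0,1)[0],key=cv2.contourArea)[:,0]; X=onz(c,cn,.044)[:,:2]; print('remote at .044',cv2.minAreaRect((X*1000).astype(np.float32)))
P=cloud(c,D); Q=P[(P[:,2]>.018)&(P[:,2]<.031)&(abs(P[:,0]-.616)<.1)&(abs(P[:,1]-.183)<.13)]; print('nb',cv2.minAreaRect((Q[:,:2]*1000).astype(np.float32)))
Q=P[(P[:,2]>.04)&(P[:,2]<.05)&(abs(P[:,0]-.616)<.1)&(abs(P[:,1]-.183)<.13)]; print('rem',cv2.minAreaRect((Q[:,:2]*1000).astype(np.float32)))
```

```text
t 49.77 tcp [0.6281 0.0634 0.3236] psi 6.21 z [ 0.001 -0.001 -1.   ] open 0.0929 F [-0.8  0.6  0.8]
notebook 0.78 [280.  74.] 7364 [0.616 0.192 0.023] [0.021 0.023 0.024 0.025]
   rect [616.2 183. ] [132.2 187.9] 6.2
notebook 0.55 [264. 196.] 410 [ 0.64  -0.003  0.007] [0.003 0.007 0.01  0.01 ]
   rect [643.3   2.2] [  9.7 138.6] 87.9
remote 0.93 [264.  76.] 3418 [0.617 0.185 0.043] [0.04  0.043 0.045 0.046]
   rect [617.  183.3] [ 51.6 154.3] 6.9
pen 0.84 [262. 196.] 418 [ 0.636 -0.003  0.007] [0.002 0.007 0.01  0.01 ]
   rect [641.3  -2.3] [ 11.4 137.5] 88.7
remote at .044 ((617.1646728515625, 180.9122314453125), (48.88188552856445, 146.17576599121094), 6.890463829040527)
nb ((616.7048950195312, 183.32418823242188), (130.90008544921875, 189.39772033691406), 6.284263610839844)
rem ((616.9476318359375, 181.2625274658203), (46.846988677978516, 147.28402709960938), 6.726177215576172)
```

Emit:
{"method": "send_rows", "body": {
  "motion": [
    [0,10,-5,0,0,3,1],
    [0,20,-10,0,0,3,1],
    [0,30,0,0,0,0,1],
    [0,30,0,0,0,0,1],
    [0,30,0,0,0,0,1],
    [0,30,0,0,0,0,1],
    [0,30,0,0,0,0,1],
    [0,30,0,0,0,0,1],
    [0,25,0,0,0,0,1],
    [0,15,0,0,0,0,1],
    [0,0,0,0,0,0,1],
    [0,0,0,0,0,0,1]
  ]
}}

```text
time_s: 50.97
ee_pos: [0.6312, -0.1934, 0.3364]
tool_rot: [3.133, 0.004, -0.017]
force: [-1.2, 1.0, -0.7]
opening: 0.093
```

```bash
cat >> look.py <<'E'
def tray(c,D):
    P=cloud(c,D)
    for nm,x,y,a,b,rr in(('bottle',.623,-.1875,.02,.11,.031),('cap',.623,-.1875,.172,.18,.012),('tumbler',.6185,-.0962,.03,.09,.027),('tumrim',.6185,-.0962,.098,.107,.027),('mugrim',.6275,-.2788,.089,.096,.031)):
        Q=P[(np.hypot(P[:,0]-x,P[:,1]-y)<.045)&(P[:,2]>a)&(P[:,2]<b)]
        if len(Q)>20: print(nm,len(Q),Q.mean(0).round(4),np.percentile(Q[:,:2],[1,99],axis=0).mean(0).round(4),[v.round(4) for v in circ(Q,rr)])
E
python3 - <<'E'
from look import *
c,im,D,o=look('w15.png',['tray','tumbler','mug'])
corks(c,im,D); tray(c,D)
E
```

```text
t 50.97 tcp [ 0.6312 -0.1934  0.3364] psi 0.14 z [-0.011 -0.008 -1.   ] open 0.093 F [-1.2  1.  -0.7]
tray 0.7 [258. 124.] 6486 [ 0.624 -0.147  0.007] [0.006 0.007 0.014 0.014]
   rect [ 622.5 -187.6] [116.  298.9] 2.9
tumbler 0.77 [255.  90.] 1524 [ 0.617 -0.095  0.018] [0.015 0.018 0.102 0.103]
mug 0.83 [263. 214.] 1811 [ 0.629 -0.296  0.056] [0.011 0.056 0.092 0.093]
cork? [152.  36.] 1930 [array([0.4512, 0.0028, 0.0384]), np.float64(0.018)]
cork? [177.   8.] 518 [array([0.4953, 0.0396, 0.0207]), np.float64(0.0074)]
bottle 175 [ 0.6264 -0.1614  0.07  ] [ 0.6257 -0.1669] [array([ 0.6231, -0.1882,  0.0312]), np.float64(0.0006)]
cap 456 [ 0.6232 -0.1873  0.1748] [ 0.6236 -0.1873] [array([ 0.6231, -0.1873,  0.0099]), np.float64(0.0033)]
tumbler 272 [ 0.6126 -0.0884  0.0618] [ 0.6188 -0.0986] [array([ 0.6188, -0.0988,  0.0252]), np.float64(0.0003)]
tumrim 360 [ 0.6183 -0.0976  0.1015] [ 0.6185 -0.0987] [array([ 0.6188, -0.0988,  0.0268]), np.float64(0.0011)]
mugrim 327 [ 0.6288 -0.2811  0.0915] [ 0.6289 -0.2814] [array([ 0.6284, -0.2812,  0.0308]), np.float64(0.0012)]
```

View pics/w15.png

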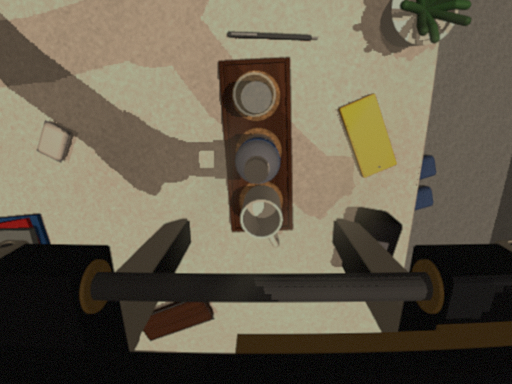

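```bash
python3 -c "
from rig import r
print(r.read_state()['time_s'], r.sign_off())"
```

```text
the job is handed in; nothing more can be done
51.1667 None
```

The bedside is set out and I handed the job in at 51 s of the 128 s allowed. I worked in the order you gave: bottle, tumbler, mug, phone, remote.

Final measurements from the wrist camera, as the distance from each thing's place:

| Thing | Offset from centre | Other checks |
|---|---|---|
| Bottle (middle inlay) | about 1 mm | upright |
| Tumbler (left inlay) | about 3 mm | upright |
| Mug (right inlay) | about 2 mm | upright, handle pointing away from the bottle |
| Phone (charging pad) | about 1 mm | flat, top at about 21 mm as expected |
| Remote (notebook) | about 2 mm | within about 0.5° of the notebook's length |

The pen measured at the same place throughout, within 5 mm of noise. I stayed clear of the lip balm but did not measure it again at the end. At hand-in the open gripper hung about 0.33 m above the table, touching nothing.

**Disagreements and failed checks:**
- **Mug handle:** at the start it pointed to the robot's right, not toward the robot as the text says. I went by the picture.
- **Tumbler position:** an earlier view put it 4–5 mm off its inlay. The clearer last view showed 3 mm, so I left it.
- **Tumbler set-down:** it touched down with a brief 25 N on the wrist, within the limits.
- **Inlays:** in the last view the things standing on them hid them, so their centres come from the tray's outline and agree with the earlier direct view.
- **Top camera:** its last check of the mug found nothing, so the mug's position rests on the wrist camera alone.

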